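# Scoops from the lacquer box into the caddy

## Task

Lay out for tea: lift the lid of the lacquered box fully open, take out the two bamboo scoops and stand them handle down in the stainless caddy, one in each of its two free wells, then push the lid fully shut again. The whisk stays standing in its well, and the caddy, the tea bowl and the round canister stay where they are.

Things in the scene. Friction and masses are not known exactly. Their poses are not given: they have to be found in the camera images.
- box: Dark lacquered box, fixed, 148 (x) x 252 (y) x 42 mm without lid, walls and floor 6 mm. Origin: centre of underside, z up; front faces -x, hinge at +x. Inside, two rails 8 mm wide, 18 mm high run along x at y = -45 and +45 mm; the scoops lie across them, along y, head to tail, about 42 mm apart, nearer the front, handle undersides 24 mm above the box's underside.
- lid (a joint): The box's lid: 0 = shut, 1.75 rad = fully open (leaning 10 degrees back past upright). May start up to 0.3 rad ajar. Stiff friction hinge (0.3 N m, lid 0.22 kg): it stays where it is left and takes about 4 N at its front edge to lift.
- lid_hinge (a point): Middle of the lid's hinge axis, which runs along the box's y; 71 mm to +x of the box's centre, 42 mm above its underside.
- lid_lip (a point): Middle of the lid's lower front edge, 161 mm from the hinge axis; turns with the lid. The lid is a flat 8 mm board, 256 mm wide along the hinge, without knob; shut, it lies on the box's rim and its front edge overhangs the front face by 16 mm, to be hooked from below and in front by a fingertip.
- long_scoop: Bamboo scoop, 220 mm long, about 30 g: straight flat handle 12 mm wide (y) and 8 mm thick (z), 164 mm long, then a half-round open trough 56 mm long, 28 mm wide, hollow side up. Origin: mid-length of the whole scoop, on the handle's underside; +x points along the scoop to the trough.
- long_scoop_foot (a point): Centre of the handle's free end (the end that goes down into the caddy), 110 mm to -x of the scoop's origin.
- short_scoop: Bamboo scoop, 196 mm long, about 30 g: handle as on the long one, 12 x 8 mm, 146 mm long, then a wider half-round trough 50 mm long, 36 mm wide. Origin: mid-length of the whole scoop, on the handle's underside; +x points to the trough.
- short_scoop_foot (a point): Centre of the handle's free end, 98 mm to -x of the scoop's origin.
- caddy: Loose stainless utensil caddy, about 0.7 kg, 132 (x) x 46 (y) x 103 mm high, open on top: three square wells in a row along x, each 40 x 40 mm, 100 mm deep, walls and bottom 3 mm. Origin: centre of underside, z up. The whisk stands in the well at -x; the other two are free.
- caddy_whisk_well (a point): Centre of the floor of the whisk's well, 43 mm to -x of the caddy's centre.
- caddy_middle_well (a point): Centre of the floor of the middle well (free).
- caddy_end_well (a point): Centre of the floor of the end well (free), 43 mm to +x of the caddy's centre.
- whisk: Bamboo tea whisk standing loose on its handle in the caddy: handle 24 mm across, cage of tines up to 40 mm across, 115 mm tall, so its top is 118 mm above the ledge. Origin: centre of its underside.
- bowl: Grey crackle-glaze tea bowl, 116 mm across, 72 mm high, loose. Origin: centre of its underside.
- canister: Closed round stainless tea canister, 64 mm across, 84 mm high, loose. Origin: centre of its underside.
Things that resemble listed ones, but are neither listed nor needed, are in the scene too. What is shaped like the whisk but orange is not meant. What is shaped like the caddy but purple is not meant.

How it is judged:
By the outcome, as a careful person would: the job done as asked, in the order asked, and still so for the second after the job is handed in, with the robot touching nothing.
It also fails if it takes over 72 s, if anything falls off the work surface, if the arm or the gripper's body presses on something with over 40 N, if the wrist force passes 120 N, or if a joint passes its speed limit or range.

## Robot

A 6-joint arm with a two-finger parallel gripper is mounted at the origin on the work surface. World frame = base frame: x ahead of the robot, y to its left, z up, the work surface at z = 0. Lengths are in m, angles in degrees, forces in N, time in s.
With the tool pointing down it reaches from about 0.4 to 0.825 m from the base axis. Payload 7 kg.
Tool frame: the origin (TCP) lies on the centre line of the jaws, within the pads' length; the fingertips stand 14 mm ahead of it and the grasp point (between the pads) lies 5 mm behind it; z points along the fingers, y is the line along which they close (so a half turn about z gives the same grasp; the last joint's range is limited). The gripper opens to 88 mm and grips with 3 to 60 N. Pads are 19 mm wide; open, the fingers measure 130 mm over their backs; the gripper's body (78 mm by 193 mm) begins 47 mm behind the grasp point.
Start: joints at [-59.41, 20.546, 0.682, 0, -70.136, -16.507], TCP at [0.164, -0.655, 0.241] pointing down, gripper open.
Joint ranges: [-176.03, 176.03], [-82.01, 121.73], [-58.28, 71.71], [-173.87, 95.51], [-174.79, -0.11], [-173.66, 173.66]. Speed limits (degrees/s): [136.94, 136.94, 172.46, 180, 180, 180].

## Interface

Orientations are given as [roll, pitch, yaw] about the fixed x, y, z axes, in that order (R = Rz(yaw) Ry(pitch) Rx(roll)).
In Python, from plant import r gives the robot as it stands.
- The arm moves only by the tool send_rows, never from a script. Its argument "steps" is a list of rows, each an object with "dp": the shift along the tool's x, y, z in mm, a list of three; "roll": the turn about the tool's z in rad; "jaw": the opening in per cent of the stroke, from 0 (shut) to 100 (fully open). In form: [{"dp": [tx, ty, tz], "roll": roll, "jaw": jaw}, ...]. A call has 1 to 5 rows; each row is the pose to reach, as a shift and turn from the pose commanded when the call began, along the tool's axes at that moment; what a row does not reach only later rows make up. A row lasts 1/8 s, in which the tool goes at most 62.5 mm and 10.7 degrees, less where a joint would pass 70% of its speed; a pose out of reach is approached as far as the arm can. A call with a gripper value outside its range is refused whole. The fingers move at their own pace and stop on an object; "newtons" is the grip in N (left out, the last holds). Time passes only in rows, so rows that repeat a pose let the fingers close. It gives the time, the measured TCP pose, the force, the opening and the grip force at its end, in the units of the state.
- r.get_state(): the state, without advancing time (a new reading comes with each control period).
- r.capture(name): name is "side" or "top" or "wrist"; returns a dict with "image" (400x640x3 uint8, blue, green, red), "K" (3x3 intrinsics, pixels), "rvec" (rotation vector, rad) and "tvec" (3), from world to camera coordinates, as OpenCV has them. Camera axes: x right, y down, z forward; pixel columns grow to the right and rows downward; lengths in m; the calibration is good to about 2 mm. A picture is of the moment at which its call begins. There is no depth.
- r.close_job(): hands the job in; it is judged then, once.
The state is a dict: "time_s": time; "joints": joint angles; "qd": joint speeds; "joint_torque": joint torques, N m; "tcp_pos": TCP position; "eef_rot": TCP orientation; "contact_force": force on the tool from outside, world axes, zero at the start; "moment": the same for the moment, N m; "gripper_width": finger opening in m; "gripper_force": force on a finger pad.
Only numpy, scipy, OpenCV 4.12 (cv2) and the standard library are available. Lean on these libraries where they do the work, as an engineer would, in place of code of your own. Each camera call takes 0.05 s, during which the arm holds its last target. There are 200 camera calls.

## Working session

There is one attempt and no reset: what is moved stays moved. The work goes in short steps, Python scripts to look and compute and a tool call to move; the robot and the scene stay as the last step left them, time stands still between calls to the robot, and variables do not carry over. Pictures are saved under pics/ and viewed, at most 10 in all, crops included, and the job is handed in when it is done.

Besides the shell and the picture viewer there is one more tool, called after "Call:" as a command line: name --argument value ..., lists and objects as JSON in quotes. send_rows: Moves the arm, as the interface text tells. Its arguments: {"type":"object","properties":{"steps":{"type":"array","items":{"type":"object","properties":{"dp":{"type":"array","items":{"type":"number"}},"roll":{"type":"number"},"jaw":{"type":"number"}}}},"newtons":{"type":"number"}},"required":["steps"]}

```bash
ls; mkdir -p pics
python3 - <<'E'
from plant import r
import cv2,pickle
s=r.get_state();print(s)
d={}
for n in("side","top","wrist"):
    c=r.capture(n);d[n]=c;cv2.imwrite(f"pics/{n}0.png",c["image"]);print(n,c["K"],c["rvec"],c["tvec"])
pickle.dump(d,open("c0.pkl","wb"))
E
```

```text
pics
{'time_s': 0.0, 'joints': array([-5.94091875e+01,  2.05907768e+01,  6.32437595e-01, -2.12710696e-02,
       -7.01369225e+01, -1.65068210e+01]), 'qd': array([ 0.09999734, -0.00375353,  0.05077718, -0.01081101, -0.07024933,
       -0.00518916]), 'joint_torque': array([-8.65404490e-04, -5.82717061e+01,  2.93041921e+01,  6.99676797e+00,
        6.67884975e-03, -1.17167656e-04]), 'tcp_pos': array([ 0.16411351, -0.65424141,  0.23961634]), 'eef_rot': array([ 1.79902982e+02, -7.89748307e-03, -1.65923246e+02]), 'contact_force': array([-0.23807327,  0.05742465, -0.29062775]), 'moment': array([ 0.07428122,  0.01044566, -0.00888757]), 'gripper_force': 0.0, 'gripper_width': 0.08774694691989102}
side [[367.04079466   0.         324.36829939]
 [  0.         367.04079466 197.35194675]
 [  0.           0.           1.        ]] [ 1.98466979 -0.7947888   0.43497894] [-0.4376935   0.24495519  0.45801799]
top [[473.61644615   0.         309.77983438]
 [  0.         473.61644615 207.89391132]
 [  0.           0.           1.        ]] [ 2.12112152 -2.16608942  0.12226668] [-6.55723241e-05  6.06588416e-01  1.10921884e+00]
wrist [[303.62736311   0.         320.91834172]
 [  0.         303.62736311 200.63380201]
 [  0.           0.           1.        ]] [-1.82729604 -2.33906954 -0.30573746] [ 0.67456655 -0.03390093  0.38985047]
```

View pics/top0.png

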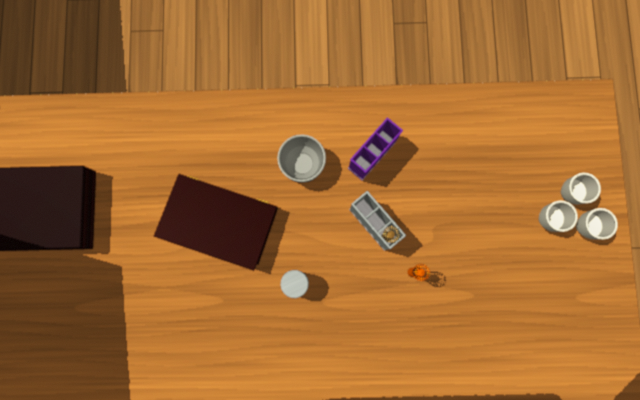

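View pics/side0.png

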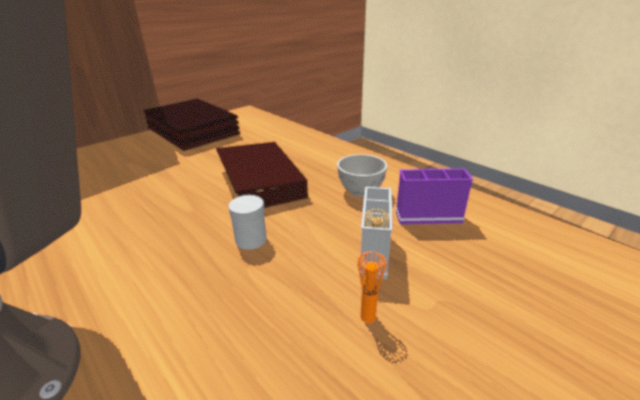

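The top view shows the closed-looking box at about (217,222), the steel caddy at (378,221) with the whisk in its lower-right well (390,233), the canister at (294,284) and the bowl at (302,158). The purple caddy and orange whisk are decoys. The side view shows the box at (262,175). Next I'll measure.

```bash
cat > h.py <<'E'
import numpy as np,cv2,pickle
def ray(c,px):
    R=cv2.Rodrigues(c["rvec"])[0];u=cv2.undistortPoints(np.float64([[px]]),c["K"],None)[0,0]
    return -R.T@c["tvec"].ravel(), R.T@np.array([u[0],u[1],1.])
def onz(c,px,z):
    o,d=ray(c,px);return o+d*(z-o[2])/d[2]
def tri(*cp):
    A=np.zeros((3,3));b=np.zeros(3)
    for c,p in cp:
        o,d=ray(c,p);d=d/np.linalg.norm(d);M=np.eye(3)-np.outer(d,d);A+=M;b+=M@o
    X=np.linalg.solve(A,b);return X,[round(float(np.linalg.norm(np.cross(X-ray(c,p)[0],ray(c,p)[1]/np.linalg.norm(ray(c,p)[1])))),4) for c,p in cp]
def proj(c,X): return cv2.projectPoints(np.float64([X]),c["rvec"],c["tvec"],c["K"],None)[0][0,0]
E
python3 - <<'E'
from h import *
np.set_printoptions(precision=4,suppress=True)
d=pickle.load(open("c0.pkl","rb"));t=d["top"];s=d["side"]
for n,c in d.items(): print(n,"cam",ray(c,(320,200))[0])
im=t["image"].astype(int)
m=((im.max(2)<70)).astype(np.uint8); m[:, :130]=0;m[:,300:]=0;m[300:]=0;m[:150]=0
cs,_=cv2.findContours(m,0,2);k=max(cs,key=cv2.contourArea);q=cv2.approxPolyDP(k,4,True)[:,0];print(q)
for p in q: print(p,onz(t,p,.05))
hsv=cv2.cvtColor(t["image"],cv2.COLOR_BGR2HSV)
g=((hsv[...,1]<70)&(hsv[...,2]>60)).astype(np.uint8)
cs,_=cv2.findContours(g,0,2)
for k in cs:
    if cv2.contourArea(k)>150:
        a=cv2.minAreaRect(k);print(a,onz(t,a[0],.1)[:2],onz(t,a[0],.08)[:2],[onz(t,p,.103)[:2] for p in cv2.boxPoints(a)])
big=np.vstack([cv2.resize(s["image"][120:240,190:330],(800,686))[:340],]) 
a=cv2.resize(s["image"][130:220,200:330],(780,540),interpolation=cv2.INTER_CUBIC);a=np.clip(a.astype(float)*2.0,0,255);cv2.imwrite("pics/s1.png",a)
E
```

```text
side cam [ 0.1392 -0.4993  0.4389]
top cam [ 0.4539 -0.033   1.1795]
wrist cam [ 0.0986 -0.6713  0.3845]
[[179 175]
 [155 235]
 [254 268]
 [277 208]]
[179 175] [0.6934 0.3049 0.05  ]
[155 235] [0.5477 0.3605 0.05  ]
[254 268] [0.4643 0.1222 0.05  ]
[277 208] [0.6067 0.066  0.05  ]
((294.5, 283.5), (27.0, 27.0), 90.0) [0.4274 0.024 ] [0.4269 0.025 ] [array([0.4581, 0.0538]), array([ 0.4569, -0.0071]), array([ 0.397, -0.006]), array([0.3982, 0.0545])]
((376.4380798339844, 220.92921447753906), (59.73577880859375, 26.528329849243164), 48.8140754699707) [ 0.565  -0.1656] [ 0.5671 -0.168 ] [array([ 0.5978, -0.0987]), array([ 0.6373, -0.1457]), array([ 0.5319, -0.231 ]), array([ 0.4934, -0.1843])]
((581.1367797851562, 203.90701293945312), (77.51119232177734, 62.916446685791016), 10.784297943115234) [ 0.5938 -0.6315] [ 0.5964 -0.6426] [array([ 0.5418, -0.5266]), array([ 0.6834, -0.5652]), array([ 0.6456, -0.7341]), array([ 0.5056, -0.693 ])]
((301.5000305175781, 158.0), (45.961936950683594, 45.96194076538086), 45.0) [0.7163 0.0032] [0.7212 0.0038] [array([0.7175, 0.0788]), array([0.7937, 0.0017]), array([ 0.7138, -0.0725]), array([0.6389, 0.0044])][ WARN:0@0.031] global loadsave.cpp:1063 imwrite_ Unsupported depth image for selected encoder is fallbacked to CV_8U.
```

View pics/s1.png

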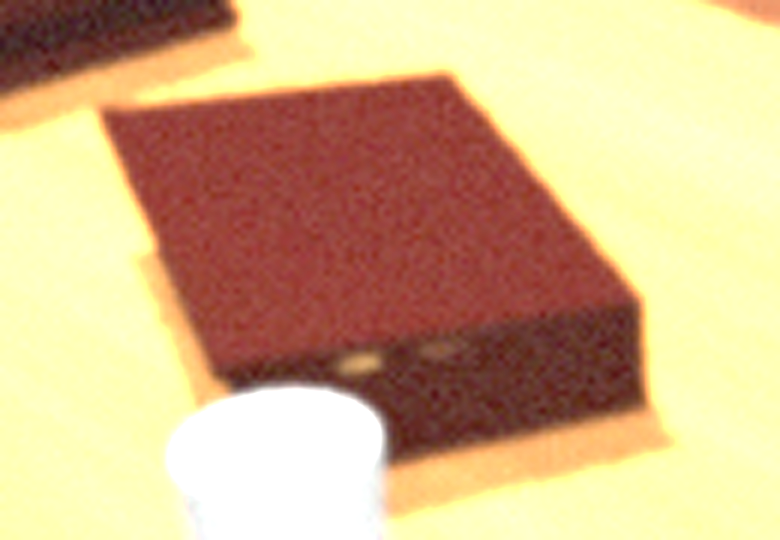

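The close-up shows the lid ajar. Its front edge faces the robot, and two bamboo ends show in the gap at crop (360,363) and (440,350). I'll triangulate the lid corners next.

```bash
cat >> h.py <<'E'
def go(st,xyz,yaw):
    "dp (mm) and roll (rad) from state to world target, tool down"
    from scipy.spatial.transform import Rotation as Ro
    R=Ro.from_euler("xyz",st["eef_rot"],degrees=True).as_matrix()
    y0=st["eef_rot"][2];dp=R.T@(np.array(xyz)-st["tcp_pos"])*1e3
    roll=-np.radians((yaw-y0+180)%360-180)
    print("dp",np.round(dp,1),"roll",round(float(roll),3),"rows",round(float(max(np.linalg.norm(dp)/62.5,abs(np.degrees(roll))/10.7)),1))
E
python3 - <<'E'
from h import *
from plant import r
np.set_printoptions(precision=4,suppress=True)
d=pickle.load(open("c0.pkl","rb"));t=d["top"];s=d["side"]
T=dict(ff=(155,235),fh=(179,175),nh=(277,208),nf=(254,268))
S=dict(ff=(217.5,148.3),fh=(275,142.5),nh=(306.3,180),nf=(236.7,191.7))
P={}
for k in T: X,e=tri((t,T[k]),(s,S[k]));P[k]=X;print(k,X,e)
for a,b in("ff nf","fh nh","ff fh","nf nh"): pass
E
python3 - <<'E'
from h import *
from plant import r
st=r.get_state()
go(st,(0.43,0.12,0.24),160.8)
E
```

```text
ff [0.5477 0.3579 0.0564] [0.0006, 0.0006]
fh [0.6957 0.3055 0.0451] [0.0016, 0.0016]
nh [0.607  0.0658 0.0496] [0.0004, 0.0004]
nf [0.4632 0.1222 0.0542] [0.0012, 0.0012]
dp [-4.463e+02  6.865e+02  6.000e-01] roll 0.581 rows 13.1Traceback (most recent call last):
  File "<stdin>", line 9, in <module>
ValueError: too many values to unpack (expected 2)
```

Call:
send_rows --steps '[{"dp": [-60, 45, 0], "roll": 0, "jaw": 0}, {"dp": [-120, 90, 0], "roll": 0, "jaw": 0}, {"dp": [-180, 130, 0], "roll": 0, "jaw": 0}, {"dp": [-240, 170, 0], "roll": 0, "jaw": 0}, {"dp": [-280, 210, 0], "roll": 0, "jaw": 0}]'

```text
time_s: 0.78
tcp_pos: [0.3638, -0.4119, 0.2404]
eef_rot: [180.0, 0.0, -165.9]
contact_force: [0.9, -0.5, 0.3]
gripper_width: 0.0432
gripper_force: 0.0
```

Call:
send_rows --steps '[{"dp": [-40, 50, 0], "roll": 0, "jaw": 0}, {"dp": [-60, 110, 0], "roll": 0, "jaw": 0}, {"dp": [-80, 170, 0], "roll": 0, "jaw": 0}, {"dp": [-90, 230, 0], "roll": 0, "jaw": 0}, {"dp": [-100, 290, 0], "roll": 0, "jaw": 0}]'

```text
time_s: 1.4
tcp_pos: [0.3886, -0.1062, 0.2406]
eef_rot: [180.0, 0.0, -165.9]
contact_force: [1.1, 1.4, -0.5]
gripper_width: 0.0007
gripper_force: 0.0
```

Call:
send_rows --steps '[{"dp": [-25, 55, 0], "roll": 0.12, "jaw": 0}, {"dp": [-50, 115, 0], "roll": 0.24, "jaw": 0}, {"dp": [-75, 170, 0], "roll": 0.36, "jaw": 0}, {"dp": [-100, 225, 0], "roll": 0.48, "jaw": 0}, {"dp": [-120, 280, 0], "roll": 0.6, "jaw": 0}]'

```text
time_s: 2.02
tcp_pos: [0.4372, 0.1951, 0.2406]
eef_rot: [180.0, 0.0, 159.5]
contact_force: [0.8, -0.4, 0.1]
gripper_width: 0.0005
gripper_force: 0.0
```

Run:
```python
from h import *
from plant import r
st=r.get_state();print(st["tcp_pos"],st["eef_rot"],st["joints"])
c=r.capture("wrist");cv2.imwrite("pics/w1.png",np.clip(c["image"].astype(float)*1.5,0,255).astype(np.uint8));pickle.dump(c,open("w1.pkl","wb"))
print(ray(c,(320,200)))
go(st,(0.475,0.25,0.10),160)
```

```text
[0.43719811 0.1950652  0.2406457 ] [1.79982548e+02 1.16848314e-02 1.59515684e+02] [ 4.76665091e+01  1.72480971e+00 -2.32110463e+01  4.79855891e-03
 -6.50435972e+01 -1.58152847e+02]
(array([0.37380574, 0.21868334, 0.38535923]), array([ 0.23702312, -0.09058724, -0.9672784 ]))
dp [-16.2  64.6 140.7] roll -0.008 rows 2.5
```

View pics/w1.png

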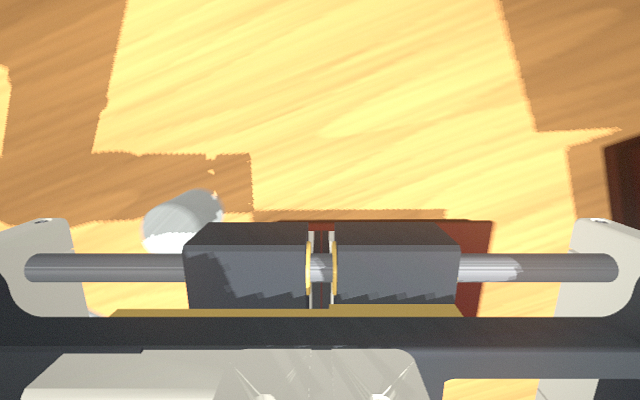

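The wrist view shows the gripper over the table, with the canister at (180,220) and the lid's edge behind the fingers at about y=222, so the lid is clear of them. Next I'll go down in front of the lip.

Call:
send_rows --steps '[{"dp": [-15, 65, 0], "roll": 0, "jaw": 0}, {"dp": [-15, 65, 60], "roll": 0, "jaw": 0}, {"dp": [-15, 65, 120], "roll": 0, "jaw": 0}, {"dp": [-15, 65, 170], "roll": 0, "jaw": 0}, {"dp": [-15, 65, 195], "roll": 0, "jaw": 0}]'

```text
time_s: 2.7
tcp_pos: [0.4726, 0.2473, 0.0426]
eef_rot: [-179.8, -0.1, 159.7]
contact_force: [0.0, -0.5, 0.3]
gripper_width: 0.0004
gripper_force: 0.0
```

Call:
send_rows --steps '[{"dp": [-5, 0, 0], "jaw": 0, "roll": 0}, {"dp": [-10, 0, 0], "roll": 0, "jaw": 0}, {"dp": [-14, 0, 0], "roll": 0, "jaw": 0}, {"dp": [-18, 0, 0], "roll": 0, "jaw": 0}]'

```text
time_s: 3.2
tcp_pos: [0.49, 0.2432, 0.0463]
eef_rot: [179.9, -0.1, 159.6]
contact_force: [-22.3, 18.4, 2.0]
gripper_width: 0.0009
gripper_force: 13.6
```

Call:
send_rows --steps '[{"dp": [0, 0, -6], "roll": 0, "jaw": 0}, {"dp": [-1, 0, -12], "roll": 0, "jaw": 0}, {"dp": [-2, 0, -18], "roll": 0, "jaw": 0}, {"dp": [-3, 0, -24], "roll": 0, "jaw": 0}]'

```text
time_s: 3.7
tcp_pos: [0.4928, 0.2423, 0.0701]
eef_rot: [179.9, -0.1, 159.7]
contact_force: [-6.4, 5.8, -1.7]
gripper_width: 0.0002
gripper_force: 4.1
```

Run:
```python
from h import *
from plant import r
c=r.capture("side");a=cv2.resize(c["image"][80:220,170:330],(800,700),interpolation=cv2.INTER_CUBIC)[:600];cv2.imwrite("pics/s2.png",np.clip(a*1.7,0,255).astype(np.uint8))
```

```text
(no output)
```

View pics/s2.png

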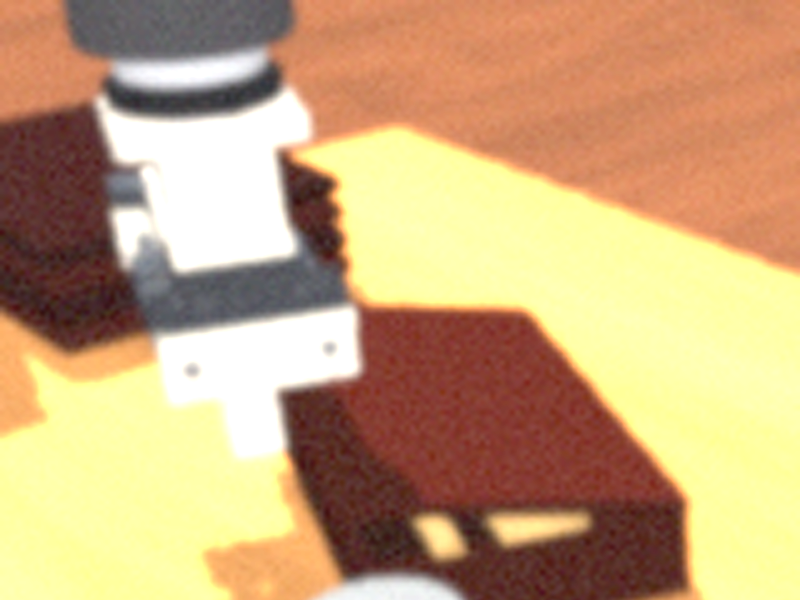

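The side view shows the lid clearly lifted, with both scoop ends visible in the side gap at (440,535) and (540,525). I'll continue along the arc.

Call:
send_rows --steps '[{"dp": [-5, 0, -13], "roll": 0, "jaw": 0}, {"dp": [-9, 0, -26], "roll": 0, "jaw": 0}, {"dp": [-15, 0, -40], "roll": 0, "jaw": 0}, {"dp": [-24, 0, -54], "roll": 0, "jaw": 0}, {"dp": [-32, 0, -68], "roll": 0, "jaw": 0}]'

```text
time_s: 4.38
tcp_pos: [0.523, 0.2311, 0.1389]
eef_rot: [179.9, -0.1, 159.7]
contact_force: [-1.7, 1.4, -1.9]
gripper_width: 0.0006
gripper_force: 1.2
```

Call:
send_rows --steps '[{"dp": [-11, 0, -11], "roll": 0, "jaw": 0}, {"dp": [-22, 0, -21], "roll": 0, "jaw": 0}, {"dp": [-34, 0, -30], "roll": 0, "jaw": 0}, {"dp": [-46, 0, -38], "roll": 0, "jaw": 0}, {"dp": [-58, 0, -45], "roll": 0, "jaw": 0}]'

```text
time_s: 5.0
tcp_pos: [0.5785, 0.2105, 0.1839]
eef_rot: [179.9, 0.0, 159.7]
contact_force: [-2.5, 2.6, -0.9]
gripper_width: 0.0005
gripper_force: 1.1
```

Call:
send_rows --steps '[{"dp": [-15, 0, -5], "roll": 0, "jaw": 0}, {"dp": [-30, 0, -8], "roll": 0, "jaw": 0}, {"dp": [-45, 0, -8], "roll": 0, "jaw": 0}, {"dp": [-60, 0, -5], "roll": 0, "jaw": 0}, {"dp": [-75, 0, 0], "roll": 0, "jaw": 0}]'

```text
time_s: 5.62
tcp_pos: [0.6492, 0.1835, 0.1819]
eef_rot: [-180.0, -0.0, 159.7]
contact_force: [-1.9, 1.2, 2.0]
gripper_width: 0.0003
gripper_force: 1.2
```

Call:
send_rows --steps '[{"dp": [-8, 0, 0], "roll": 0, "jaw": 0}, {"dp": [-14, 0, 0], "roll": 0, "jaw": 0}, {"dp": [-19, 0, 0], "roll": 0, "jaw": 0}]'

```text
time_s: 6.0
tcp_pos: [0.6629, 0.1782, 0.1815]
eef_rot: [-179.9, -0.4, 159.7]
contact_force: [-26.4, 12.1, 10.3]
gripper_width: 0.0004
gripper_force: 15.0
```

The lid is at its stop (29 N reaction). Now I'll retreat, turn the tool by a quarter turn and look into the box.

Call:
send_rows --steps '[{"dp": [45, 0, 0], "roll": 0, "jaw": 0}, {"dp": [70, 30, -40], "roll": -0.15, "jaw": 0}, {"dp": [100, 70, -70], "roll": -0.33, "jaw": 0}, {"dp": [105, 110, -70], "roll": -0.51, "jaw": 10}, {"dp": [105, 150, -70], "roll": -0.69, "jaw": 25}]'

```text
time_s: 6.62
tcp_pos: [0.6201, 0.3565, 0.2546]
eef_rot: [179.9, 0.2, -160.4]
contact_force: [0.1, -0.7, 0.1]
gripper_width: 0.0137
gripper_force: 0.0
```

Call:
send_rows --steps '[{"dp": [0, 0, 0], "roll": -0.18, "jaw": 25}, {"dp": [0, 0, 0], "roll": -0.36, "jaw": 25}, {"dp": [0, 0, 0], "roll": -0.54, "jaw": 25}, {"dp": [0, 0, 0], "roll": -0.72, "jaw": 25}, {"dp": [0, 0, 0], "roll": -0.88, "jaw": 25}]'

```text
time_s: 7.25
tcp_pos: [0.6202, 0.3548, 0.2532]
eef_rot: [-179.9, 0.1, -110.0]
contact_force: [0.2, 0.0, 0.3]
gripper_width: 0.022
gripper_force: 0.0
```

Run:
```python
from h import *
from plant import r
st=r.get_state();print(st["tcp_pos"],st["eef_rot"],st["joints"],st["gripper_width"])
d={n:r.capture(n) for n in("wrist","top","side")};pickle.dump(d,open("c2.pkl","wb"))
cv2.imwrite("pics/w2.png",np.clip(d["wrist"]["image"]*1.3,0,255).astype(np.uint8))
```

```text
[0.62019524 0.35479374 0.25319084] [-1.79934422e+02  5.59059293e-02 -1.10001061e+02] [ 4.53629466e+01  2.38497917e+01  7.31767003e+00  3.78851730e-02
 -7.33897283e+01 -6.53748445e+01] 0.021974771900625238
```

View pics/w2.png

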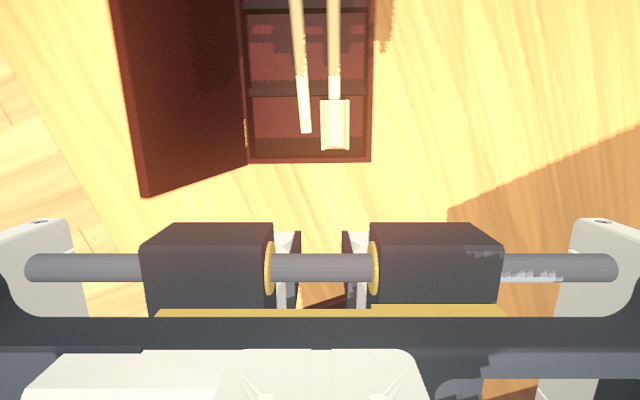

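The wrist view shows the lid open and leaning back. The front scoop (column about 333) has its trough at +y, rows 98–150. The rear scoop (column about 303) has its handle end at row 132. Now I'll measure these and check the top view.

Run:
```python
from h import *
np.set_printoptions(precision=4,suppress=True)
d=pickle.load(open("c2.pkl","rb"));w=d["wrist"]
for n,p,z in[("front+y rim",(371,160),.042),("back+y rim",(248,162),.042),("rim front top",(373,0),.042),
 ("short trough end mid",(335,150),.036),("short neck",(334.5,98),.032),("short handle@r5",(334,5),.032),("long foot",(306,132),.032),("long@r5",(297,5),.032)]:
    print(n,onz(w,p,z))
im=w["image"]
b=(im[...,2].astype(int)-0)
h=cv2.cvtColor(im,cv2.COLOR_BGR2HSV)
for row in(10,30,50,70,90,110,125,145):
    print(row,[ (int(x),int(v)) for x,v in zip(range(285,375,3),im[row,285:375:3,1])])
a=cv2.resize(d["top"]["image"][150:300,130:330],(800,600),interpolation=cv2.INTER_CUBIC);cv2.imwrite("pics/t2.png",np.clip(a*1.5,0,255).astype(np.uint8))
```

```text
front+y rim [0.5585 0.3526 0.042 ]
back+y rim [0.6947 0.3054 0.042 ]
rim front top [0.5065 0.196  0.042 ]
short trough end mid [0.5941 0.3278 0.036 ]
short neck [0.5751 0.2724 0.032 ]
short handle@r5 [0.5443 0.1836 0.032 ]
long foot [0.6192 0.2967 0.032 ]
long@r5 [0.5813 0.17   0.032 ]
10 [(285, 28), (288, 31), (291, 151), (294, 177), (297, 179), (300, 168), (303, 76), (306, 31), (309, 37), (312, 32), (315, 37), (318, 33), (321, 37), (324, 33), (327, 122), (330, 177), (333, 180), (336, 178), (339, 123), (342, 39), (345, 39), (348, 38), (351, 41), (354, 42), (357, 45), (360, 44), (363, 40), (366, 46), (369, 57), (372, 66)]
30 [(285, 55), (288, 58), (291, 96), (294, 174), (297, 179), (300, 181), (303, 138), (306, 68), (309, 68), (312, 66), (315, 69), (318, 68), (321, 65), (324, 60), (327, 107), (330, 177), (333, 180), (336, 178), (339, 129), (342, 60), (345, 62), (348, 60), (351, 64), (354, 69), (357, 70), (360, 71), (363, 69), (366, 51), (369, 59), (372, 60)]
50 [(285, 62), (288, 58), (291, 58), (294, 142), (297, 181), (300, 181), (303, 172), (306, 84), (309, 70), (312, 72), (315, 72)
[... 1245 characters left out ...]
43)]
125 [(285, 71), (288, 71), (291, 72), (294, 73), (297, 75), (300, 174), (303, 242), (306, 220), (309, 249), (312, 72), (315, 78), (318, 79), (321, 220), (324, 189), (327, 218), (330, 241), (333, 242), (336, 240), (339, 235), (342, 219), (345, 178), (348, 212), (351, 81), (354, 82), (357, 80), (360, 81), (363, 68), (366, 67), (369, 79), (372, 168)]
145 [(285, 61), (288, 58), (291, 63), (294, 62), (297, 62), (300, 62), (303, 64), (306, 64), (309, 67), (312, 67), (315, 68), (318, 68), (321, 200), (324, 190), (327, 221), (330, 240), (333, 244), (336, 194), (339, 239), (342, 218), (345, 169), (348, 214), (351, 70), (354, 73), (357, 70), (360, 71), (363, 66), (366, 72), (369, 82), (372, 192)]
```

View pics/t2.png

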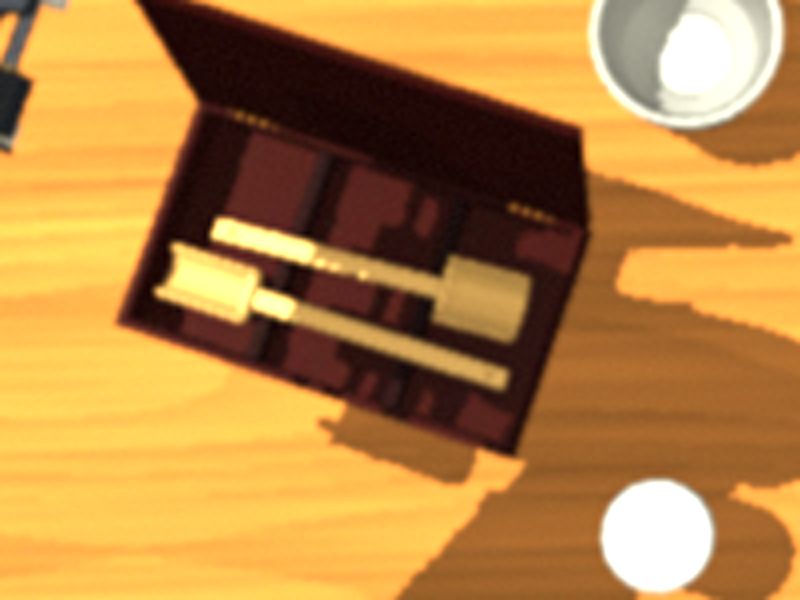

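The top view shows the front scoop is the long one (trough at +y, foot at crop (508,378)). The rear one is the short scoop (foot at (212,230), wide trough at -y, near (485,297)). The canister and bowl are untouched.

Run:
```python
from h import *
np.set_printoptions(precision=4,suppress=True)
d=pickle.load(open("c2.pkl","rb"));w=d["wrist"];t=d["top"]
f=lambda x,y:(130+x/4-.375,150+y/4-.375)
P={}
for n,p,z in[("rimF+",(119,322),.042),("rimF-",(517,455),.042),("rimB-",(588,232),.042),("rimB+",(200,105),.042),
 ("L trough end",(162,283),.036),("L neck",(250,300),.034),("L foot",(508,378),.032),("S foot",(212,229),.032),("S neck",(436,283),.034),("S trough end",(527,302),.036)]:
    P[n]=onz(t,f(*p),z);print(n,P[n])
c=sum(P[k] for k in P if k.startswith("rim"))/4;print("box c",c)
v=P["rimF+"]-P["rimF-"]+P["rimB+"]-P["rimB-"];yaw=np.degrees(np.arctan2(v[1],v[0]))-90;print("yaw",yaw)
a=np.radians(-19.5);R=np.array([[np.cos(a),-np.sin(a)],[np.sin(a),np.cos(a)]])
c2=c[:2]
for k in P: print(k,"boxframe",(R.T@(P[k][:2]-c2))*1e3)
for n,p,z in[("front+y",(371,160),.042),("back+y",(248,162),.042),("L r10",(333,10),.032),("L r90",(334.7,90),.032),("S r10",(297,10),.032),("S r70",(301.8,70),.032),("S r110",(304.5,110),.032),("S foot",(306,133),.032)]:
    X=onz(w,p,z);print("wrist",n,X[:2],(R.T@(X[:2]-c2))*1e3)
```

```text
rimF+ [0.56   0.3528 0.042 ]
rimF- [0.4751 0.1115 0.042 ]
rimB- [0.6087 0.0676 0.042 ]
rimB+ [0.6928 0.3057 0.042 ]
L trough end [0.5839 0.329  0.036 ]
L neck [0.5725 0.2754 0.034 ]
L foot [0.5218 0.118  0.032 ]
S foot [0.6171 0.3    0.032 ]
S neck [0.5805 0.1615 0.034 ]
S trough end [0.5674 0.1057 0.036 ]
box c [0.5842 0.2094 0.042 ]
yaw -19.42201229151685
rimF+ boxframe [-70.6282 127.1176]
rimF- boxframe [ -70.1073 -128.688 ]
rimB- boxframe [  70.4533 -125.4829]
rimB+ boxframe [ 70.2823 127.0533]
L trough end boxframe [-40.148  112.6083]
L neck boxframe [-32.9886  58.2701]
L foot boxframe [ -28.2684 -106.9852]
S foot boxframe [ 0.8091 96.3437]
S neck boxframe [ 12.5199 -46.4206]
S trough end boxframe [  18.8546 -103.3591]
wrist front+y [0.5585 0.3526] [-71.9994 126.3463]
wrist back+y [0.6947 0.3054] [ 72.2114 127.3183]
wrist L r10 [0.5469 0.1877] [-27.8335 -32.9555]
wrist L r90 [0.572  0.2644] [-29.7936  47.7178]
wrist S r10 [0.5831 0.1744] [ 10.6402 -33.3646]
wrist S r70 [0.5996 0.2318] [ 7.0562 26.2302]
wrist S r110 [0.612 0.273] [ 5.0514 69.166 ]
wrist S foot [0.6196 0.2978] [ 3.9006 95.1348]
```

Run:
```python
from h import *
d=pickle.load(open("c2.pkl","rb"));s=d["side"]
T=np.array([.6202,.3548,.2532])
for dz in(-.014,0,.02,.04,.06):
    p=proj(s,T+[0,0,dz]);q=proj(s,T+[.094,-.034,dz]);
    y=int(round(p[1]));x=int(round(p[0]))
    print(dz,np.round(p,1),"px/100mm jaw",np.round(q-p,1)); 
    print(x-24,s["image"][y,x-24:x+25].astype(int).sum(1).tolist())
```

```text
-0.014 [232.  73.] px/100mm jaw [38.5 -3.8]
208 [294, 291, 287, 293, 302, 299, 291, 299, 291, 300, 298, 305, 323, 371, 440, 482, 501, 477, 426, 320, 264, 277, 288, 290, 292, 297, 291, 279, 270, 247, 263, 312, 354, 364, 339, 320, 296, 279, 286, 278, 275, 277, 280, 282, 278, 281, 283, 283, 280]
0 [231.2  67.2] px/100mm jaw [38.8 -3.6]
207 [272, 271, 274, 278, 273, 278, 274, 285, 277, 275, 271, 293, 338, 416, 492, 544, 548, 528, 470, 377, 280, 275, 278, 295, 293, 293, 297, 280, 235, 212, 260, 404, 512, 553, 551, 519, 450, 355, 307, 288, 285, 296, 294, 286, 284, 283, 278, 286, 282]
0.02 [230.1  58.8] px/100mm jaw [39.3 -3.4]
206 [257, 261, 262, 261, 256, 254, 266, 259, 259, 263, 293, 369, 462, 526, 549, 560, 562, 545, 494, 382, 275, 255, 266, 265, 268, 267, 251, 247, 214, 197, 280, 407, 515, 553, 554, 545, 509, 416, 324, 284, 276, 268, 269, 274, 278, 278, 272, 271, 280]
0.04 [228.9  50.1] px/100mm jaw [39.8 -3.1]
205 [297, 288, 288, 294, 292, 307, 326, 335, 354, 402, 484, 531, 546, 553, 552, 551, 546, 542, 491, 381, 295, 271, 263, 270, 277, 270, 269, 266, 297, 354, 427, 501, 532, 556, 556, 561, 558, 547, 503, 391, 293, 285, 268, 277, 278, 288, 284, 275, 270]
0.06 [227.7  41.3] px/100mm jaw [40.2 -2.8]
204 [303, 305, 315, 316, 325, 326, 319, 245, 181, 180, 158, 170, 162, 172, 164, 160, 164, 171, 173, 196, 244, 279, 292, 286, 296, 280, 277, 278, 269, 246, 245, 244, 245, 213, 174, 167, 180, 174, 172, 165, 170, 174, 157, 173, 177, 195, 235, 259, 276]
```

Call:
send_rows --steps '[{"dp": [60, 14, 0], "roll": 0, "jaw": 23}, {"dp": [115, 14, 20], "roll": 0, "jaw": 23}, {"dp": [134, 14, 75], "roll": -0.009, "jaw": 23}, {"dp": [134, 14, 130], "roll": -0.009, "jaw": 23}, {"dp": [134, 14, 160], "roll": -0.009, "jaw": 23}]'

```text
time_s: 8.02
tcp_pos: [0.5592, 0.2327, 0.0905]
eef_rot: [179.9, -0.1, -110.1]
contact_force: [0.7, -0.1, 0.8]
gripper_width: 0.02
gripper_force: 0.0
```

```bash
cat >> h.py <<'E'
C=np.array([.5842,.2094]);_a=np.radians(-19.5);RB=np.array([[np.cos(_a),-np.sin(_a)],[np.sin(_a),np.cos(_a)]])
def tobox(p): return RB.T@(np.array(p)[:2]-C)*1e3
def frombox(x,y): return C+RB@np.array([x,y])/1e3
E
python3 - <<'E'
from h import *
from plant import r
st=r.get_state();print(st["tcp_pos"],tobox(st["tcp_pos"]),st["eef_rot"],st["gripper_width"])
E
```

```text
[0.55915777 0.23274479 0.09046318] [-31.39849496  13.64649964] [ 1.79942506e+02 -8.52556660e-02 -1.10104944e+02] 0.019999995043216933
```

Call:
send_rows --steps '[{"dp": [0, -2.5, 10], "roll": -0.01, "jaw": 23}, {"dp": [0, -2.5, 25], "roll": -0.01, "jaw": 23}, {"dp": [0, -2.5, 42], "roll": -0.01, "jaw": 23}, {"dp": [0, -2.5, 56], "roll": -0.01, "jaw": 23}]'

```text
time_s: 8.52
tcp_pos: [0.5625, 0.2332, 0.036]
eef_rot: [-180.0, 0.0, -109.3]
contact_force: [0.5, -0.8, -0.6]
gripper_width: 0.0201
gripper_force: 0.0
```

Call:
send_rows --steps '[{"dp": [0, -1, 0], "roll": 0, "jaw": 33}, {"dp": [0, -2, 0], "roll": 0, "jaw": 42}, {"dp": [0, -4, 0], "roll": 0, "jaw": 48}, {"dp": [0, -4, 0], "roll": 0, "jaw": 48}]'

```text
time_s: 9.02
tcp_pos: [0.5666, 0.2318, 0.0371]
eef_rot: [-180.0, 0.0, -109.3]
contact_force: [-0.3, -0.7, 0.3]
gripper_width: 0.0413
gripper_force: 0.1
```

Call:
send_rows --steps '[{"dp": [0, 0, -50], "roll": 0, "jaw": 40}, {"dp": [-30, 0, -105], "roll": 0, "jaw": 40}, {"dp": [-75, 0, -150], "roll": 0, "jaw": 40}, {"dp": [-115, 0, -190], "roll": 0, "jaw": 40}, {"dp": [-135, 0, -210], "roll": 0, "jaw": 40}]'

```text
time_s: 9.65
tcp_pos: [0.6117, 0.3614, 0.2498]
eef_rot: [-179.9, 0.2, -109.2]
contact_force: [-0.3, 0.1, -0.3]
gripper_width: 0.0348
gripper_force: 0.0
```

```bash
cat > scoops.py <<'E'
from h import *
from plant import r
np.set_printoptions(precision=1,suppress=True)
st=r.get_state();print(st["tcp_pos"],tobox(st["tcp_pos"]),st["eef_rot"])
w=r.capture("wrist");pickle.dump(w,open("w3.pkl","wb"))
g=w["image"][...,1]
m=(g>115).astype(np.uint8);m[225:]=0
# keep only inside the box at scoop height
ys,xs=np.nonzero(m);keep=np.zeros_like(m)
for y,x in zip(ys,xs):
    b=tobox(onz(w,(x,y),.032))
    if abs(b[0])<64 and abs(b[1])<119: keep[y,x]=1
n,l,s,c=cv2.connectedComponentsWithStats(keep)
for i in range(1,n):
    if s[i,4]<200: continue
    print("comp",s[i])
    for row in range(s[i,1],s[i,1]+s[i,3],12):
        q=np.nonzero(l[row]==i)[0]
        if len(q): print(row,tobox(onz(w,(q.min()-.5,row),.032)),tobox(onz(w,(q.max()+.5,row),.032)))
E
python3 scoops.py
```

```text
[0.6 0.4 0.2] [-24.8 152.4] [-179.9    0.2 -109.2]
comp [ 272    0   20  131 1521]
0 [ 21.1 -37.1] [  8.5 -37.1]
12 [ 22.5 -25.9] [  9.8 -26. ]
24 [ 23.9 -14.5] [ 11.1 -14.6]
36 [24.3 -2.9] [12.4 -3. ]
48 [25.8  8.9] [12.7  8.9]
60 [27.3 20.9] [14.1 20.9]
72 [28.8 33.2] [15.5 33.2]
84 [29.3 45.7] [16.9 45.7]
96 [30.8 58.5] [17.3 58.4]
108 [32.5 71.5] [18.7 71.4]
120 [32.9 84.7] [20.3 84.7]
comp [ 313    0   30  149 2629]
0 [-24.1 -37.2] [-35.6 -37.3]
12 [-24.1 -26.1] [-35.8 -26.1]
24 [-24.2 -14.7] [-35.9 -14.7]
36 [-23.2  -3.1] [-36.1  -3.1]
48 [-24.3   8.7] [-36.3   8.7]
60 [-23.3  20.8] [-36.5  20.7]
72 [-23.3  33. ] [-36.7  33. ]
84 [-23.4  45.5] [-36.8  45.5]
96 [-13.3  58.3] [-46.1  58.2]
108 [-13.2  71.3] [-47.5  71.1]
120 [-13.2  84.5] [-47.8  84.4]
132 [-13.2  98. ] [-46.9  97.9]
144 [-13.1 111.8] [-47.2 111.7]
```

The short scoop has moved back, and the long scoop's trough is now clear on both sides. I'll go down onto the long trough and grip it.

Call:
send_rows --steps '[{"dp": [30, 5, 50], "roll": 0.005, "jaw": 43}, {"dp": [57, 5, 110], "roll": 0.005, "jaw": 43}, {"dp": [57, 5, 150], "roll": 0.005, "jaw": 43}, {"dp": [57, 5, 160], "roll": 0.005, "jaw": 43}]'

```text
time_s: 10.2
tcp_pos: [0.5856, 0.3052, 0.0838]
eef_rot: [179.8, -0.3, -109.6]
contact_force: [0.4, 0.5, 0.4]
gripper_width: 0.0378
gripper_force: 0.0
```

Run:
```python
from h import *
from plant import r
st=r.get_state();print(st["tcp_pos"],tobox(st["tcp_pos"]),st["eef_rot"],st["gripper_width"])
```

```text
[0.58557337 0.30518356 0.08380327] [-30.67861487  90.74799844] [ 179.84953585   -0.25015419 -109.58555782] 0.03775016456770587
```

Call:
send_rows --steps '[{"dp": [-4, -1, 14], "roll": 0, "jaw": 43}, {"dp": [-4, -1, 30], "roll": 0, "jaw": 43}, {"dp": [-4, -1, 48], "roll": 0, "jaw": 43}, {"dp": [-4, -1, 50], "roll": 0, "jaw": 43}]'

```text
time_s: 10.7
tcp_pos: [0.5887, 0.3099, 0.0349]
eef_rot: [179.9, -0.1, -109.5]
contact_force: [-0.3, 0.4, 0.1]
gripper_width: 0.0379
gripper_force: 0.0
```

Call:
send_rows --newtons 5 --steps '[{"dp": [0, 0, 0], "roll": 0, "jaw": 20}, {"dp": [0, 0, 0], "roll": 0, "jaw": 10}, {"dp": [0, 0, 0], "roll": 0, "jaw": 10}]'

```text
time_s: 11.08
tcp_pos: [0.5897, 0.3106, 0.0372]
eef_rot: [-180.0, 0.1, -109.5]
contact_force: [-0.7, -0.3, -0.8]
gripper_width: 0.0313
gripper_force: 5.0
```

Call:
send_rows --newtons 3 --steps '[{"dp": [0, 0, -40], "roll": 0, "jaw": 10}, {"dp": [0, 0, -100], "roll": 0, "jaw": 10}, {"dp": [0, 0, -160], "roll": 0, "jaw": 10}, {"dp": [0, 0, -220], "roll": 0, "jaw": 10}, {"dp": [0, 0, -270], "roll": 0, "jaw": 10}]'

```text
time_s: 11.7
tcp_pos: [0.5895, 0.3103, 0.31]
eef_rot: [-179.9, 0.1, -109.5]
contact_force: [1.4, -0.0, -0.6]
gripper_width: 0.0315
gripper_force: 3.0
```

Run:
```python
from h import *
from plant import r
st=r.get_state();print(st["tcp_pos"],st["contact_force"],st["moment"],st["gripper_width"],st["gripper_force"])
d={n:r.capture(n) for n in("wrist","top","side")};pickle.dump(d,open("c3.pkl","wb"))
a=cv2.resize(d["side"]["image"][20:230,130:350],(440,420));b=d["wrist"]["image"][:230,160:500]
o=np.zeros((420,790,3),np.uint8);o[:,:440]=a;o[:230,450:790]=b;cv2.imwrite("pics/m3.png",np.clip(o*1.5,0,255).astype(np.uint8))
```

```text
[0.58949147 0.31029689 0.31003824] [ 1.37392899 -0.00953006 -0.60068764] [ 0.17375874 -0.00686382  0.01076746] 0.03145736873364419 2.998574653174728
```

View pics/m3.png

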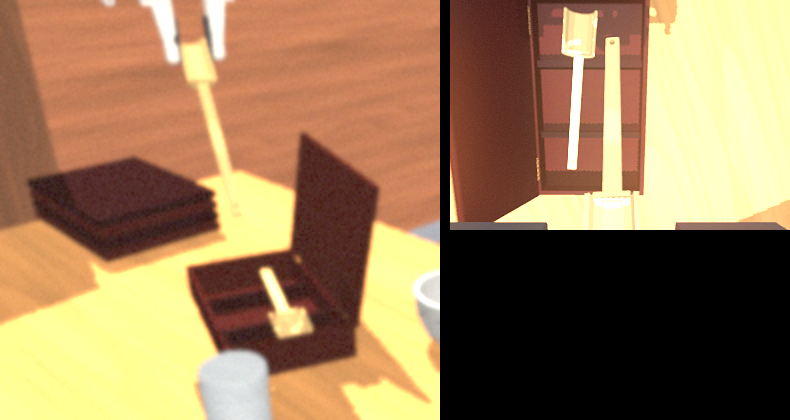

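The picture shows the long scoop in the jaws. Its foot is at side crop (235,212) and wrist crop (612,40). I'll triangulate the foot to get the tilt.

Run:
```python
from h import *
np.set_printoptions(precision=4,suppress=True)
d=pickle.load(open("c3.pkl","rb"))
X,e=tri((d["side"],(247,125.5)),(d["wrist"],(322,40)));print(X,e,tobox(X))
X,e=tri((d["side"],(130+202/2,20+82/2)),(d["wrist"],(320,192)));print("neck?",X,e,tobox(X))
# distance along box y-plane: intersect wrist ray with scoop plane gives angle
```

```text
[0.5436 0.1832 0.1646] [0.0009, 0.0009] [-29.4958 -38.2027]
neck? [0.5816 0.2836 0.282 ] [0.0001, 0.0001] [-27.2283  69.1133]
```

The scoop has swung about 48° down under gravity and is still held. I'll carry it toward the caddy with a quick upward move first to swing it further.

Call:
send_rows --steps '[{"dp": [0, 0, -55], "roll": 0, "jaw": 10}, {"dp": [30, 0, -55], "roll": 0, "jaw": 10}, {"dp": [85, -20, -40], "roll": 0, "jaw": 10}, {"dp": [140, -40, -40], "roll": 0, "jaw": 10}, {"dp": [195, -60, -40], "roll": 0, "jaw": 10}]'

```text
time_s: 12.48
tcp_pos: [0.58, 0.1048, 0.3454]
eef_rot: [179.9, -0.1, -109.5]
contact_force: [0.9, -0.7, 0.1]
gripper_width: 0.0315
gripper_force: 3.0
```

Call:
send_rows --steps '[{"dp": [55, -20, 0], "roll": 0, "jaw": 10}, {"dp": [110, -40, 0], "roll": 0, "jaw": 10}, {"dp": [150, -60, 0], "roll": 0, "jaw": 10}, {"dp": [170, -70, 0], "roll": 0, "jaw": 10}, {"dp": [175, -72, 0], "roll": 0, "jaw": 10}]'

```text
time_s: 13.1
tcp_pos: [0.5896, -0.0838, 0.3454]
eef_rot: [179.9, -0.0, -109.7]
contact_force: [0.6, -0.3, -0.7]
gripper_width: 0.0319
gripper_force: 3.0
```

Run:
```python
from h import *
from plant import r
st=r.get_state();print(st["tcp_pos"],st["eef_rot"],st["gripper_width"],st["joints"])
d={n:r.capture(n) for n in("wrist","top","side")};pickle.dump(d,open("c4.pkl","wb"))
T=st["tcp_pos"];g=T+[0,0,.005]
# predicted pixels for tilt angles (deg below horizontal) in both views
for a in(50,65,80,90):
    f=g+.203*(np.cos(np.radians(a))*np.array([-.334,-.943,0])+np.sin(np.radians(a))*np.array([0,0,-1]))
    print(a,f,"side",proj(d["side"],f).round(),"wrist",proj(d["wrist"],f).round())
a=cv2.resize(d["side"]["image"][0:300,200:500],(400,400));b=d["wrist"]["image"][:300,140:540]
o=np.zeros((400,800,3),np.uint8);o[:,:400]=a;o[:300,400:800]=b;cv2.imwrite("pics/m4.png",np.clip(o*1.3,0,255).astype(np.uint8))
```

```text
[ 0.58962988 -0.0838357   0.34540005] [ 1.79907268e+02 -3.12901923e-02 -1.09660163e+02] 0.03186034553782158 [ 1.06818423e+01  1.03461972e+01  2.69873747e-01 -2.01450382e-02
 -8.00195136e+01 -3.03385229e+01]
50 [ 0.54604759 -0.20688389  0.19489303] side [391. 169.] wrist [321.  48.]
65 [ 0.56097551 -0.16473709  0.16641957] side [375. 173.] wrist [321. 103.]
80 [ 0.57785618 -0.117077    0.15048408] side [359. 170.] wrist [321. 151.]
90 [ 0.58962988 -0.0838357   0.14740005] side [350. 163.] wrist [322. 182.]
```

View pics/m4.png

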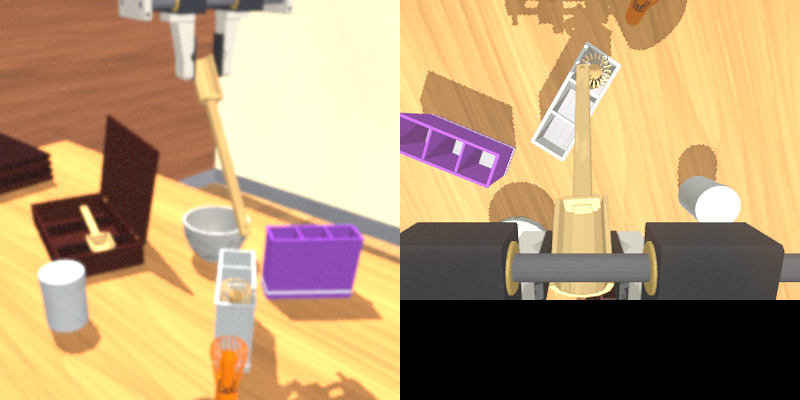

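The side view shows the scoop still tilted about 34° from vertical, foot at wrist crop (583,70). The wrist view shows the caddy rim with corners near (587,42), (620,66), (563,161) and (533,147), and the whisk at the -y end. Now I'll measure the wells.

Run:
```python
from h import *
np.set_printoptions(precision=4,suppress=True)
d=pickle.load(open("c4.pkl","rb"));w=d["wrist"]
hs=cv2.cvtColor(w["image"],cv2.COLOR_BGR2HSV)
m=((hs[...,1]<60)&(hs[...,2]>60)).astype(np.uint8);m[:, :262]=0;m[:,375:]=0;m[180:]=0
m=cv2.morphologyEx(m,cv2.MORPH_CLOSE,np.ones((9,9)))
cs,_=cv2.findContours(m,0,2);k=max(cs,key=cv2.contourArea);q=cv2.approxPolyDP(k,4,True)[:,0]
print("poly",q.tolist(),cv2.minAreaRect(k))
P=[onz(w,p,.103) for p in[(327,42),(360,66),(304,161),(272,147)]]
P=np.array(P)[:,:2];print(P,"c",P.mean(0),[np.linalg.norm(P[i]-P[(i+1)%4]) for i in range(4)])
v=P[3]-P[0]+P[2]-P[1];print("yaw",np.degrees(np.arctan2(v[1],v[0])))
t=d["top"];ts=pickle.load(open("c0.pkl","rb"))["top"]
# row profiles of gray in wrist, full res
g=w["image"].astype(int)
for y in(55,75,95,115,135,150): print(y,[(x,int(hs[y,x,1]),int(hs[y,x,2])) for x in range(262,372,4)])
```

```text
poly [[328, 42], [270, 140], [301, 160], [314, 143], [315, 66], [341, 65], [339, 87], [329, 91], [330, 115], [360, 66]] ((314.6764831542969, 101.20588684082031), (42.18865203857422, 115.59004211425781), 30.963754653930664)
[[ 0.531  -0.2288]
 [ 0.5029 -0.1914]
 [ 0.6044 -0.1087]
 [ 0.6362 -0.1388]] c [ 0.5686 -0.1669] [np.float64(0.04681948070478636), np.float64(0.13100070811639816), np.float64(0.04377834125388159), np.float64(0.13849603981553193)]
yaw 39.87033272472844
55 [(262, 126, 219), (266, 125, 223), (270, 123, 221), (274, 125, 219), (278, 128, 215), (282, 127, 206), (286, 127, 205), (290, 129, 202), (294, 128, 202), (298, 129, 208), (302, 133, 144), (306, 136, 148), (310, 128, 147), (314, 135, 149), (318, 67, 145), (322, 12, 127), (326, 72, 142), (330, 111, 168), (334, 85, 147), (338, 25, 112), (342, 8, 124), (346, 5, 165), (350, 138, 144), (354, 126, 218), (358, 128, 205), (362, 125, 212), (366, 126, 210), (370, 128, 205)]
75 [(262, 122, 228), (266, 125, 221), (270, 124, 218), (274, 123, 224), (278, 125, 222), (282, 123, 217), (286, 126, 218), (290, 131, 146), (294, 132, 143
[... 1478 characters left out ...]
03, 181), (322, 101, 177), (326, 102, 177), (330, 114, 170), (334, 124, 210), (338, 123, 219), (342, 124, 220), (346, 123, 215), (350, 125, 222), (354, 122, 220), (358, 122, 226), (362, 124, 224), (366, 124, 211), (370, 128, 213)]
150 [(262, 125, 204), (266, 125, 202), (270, 123, 210), (274, 126, 207), (278, 127, 205), (282, 124, 211), (286, 7, 220), (290, 7, 173), (294, 13, 136), (298, 11, 136), (302, 11, 136), (306, 5, 186), (310, 76, 204), (314, 112, 176), (318, 101, 177), (322, 101, 186), (326, 98, 189), (330, 105, 153), (334, 124, 209), (338, 122, 211), (342, 123, 216), (346, 125, 219), (350, 126, 219), (354, 124, 223), (358, 124, 222), (362, 122, 227), (366, 126, 214), (370, 125, 214)]
```

Call:
send_rows --steps '[{"dp": [-10, -25, 0], "roll": 0.13, "jaw": 10}, {"dp": [-25, -55, 0], "roll": 0.27, "jaw": 10}, {"dp": [-41, -82, 0], "roll": 0.4, "jaw": 10}, {"dp": [-41, -82, 25], "roll": 0.527, "jaw": 10}, {"dp": [-41, -82, 40], "roll": 0.527, "jaw": 10}]'

```text
time_s: 13.88
tcp_pos: [0.6808, -0.0698, 0.3046]
eef_rot: [179.9, -0.1, -139.6]
contact_force: [-0.9, 0.4, -0.7]
gripper_width: 0.0315
gripper_force: 3.0
```

Run:
```python
from h import *
from plant import r
np.set_printoptions(precision=4,suppress=True)
w0=pickle.load(open("c4.pkl","rb"))["wrist"]
P=np.array([onz(w0,p,.103) for p in[(328,42),(360,66),(301.5,161),(270,140)]])[:,:2];print("c",P.mean(0),[np.linalg.norm(P[i]-P[(i+1)%4]).round(4) for i in range(4)])
v=P[3]-P[0]+P[2]-P[1];yaw=np.arctan2(v[1],v[0]);print("yaw",np.degrees(yaw));c=P.mean(0);u=np.array([np.cos(yaw),np.sin(yaw)]);print("end",c+.043*u)
st=r.get_state();T=st["tcp_pos"];print(T,st["eef_rot"],st["gripper_width"])
w=r.capture("wrist");s=r.capture("side");pickle.dump((w,s),open("c5.pkl","wb"))
y=np.radians(st["eef_rot"][2]);dd=np.array([np.cos(y),np.sin(y),0]);g=T+[0,0,.005]
# scoop tip: bamboo-coloured pixels about column 321 in the wrist view
hs=cv2.cvtColor(w["image"],cv2.COLOR_BGR2HSV)
print([(yy,hs[yy,323].tolist()) for yy in range(30,180,6)])
for a in(50,56,60,65,70): 
    f=g+.203*(np.cos(np.radians(a))*dd-np.sin(np.radians(a))*np.array([0,0,1]));print(a,f,proj(w,f),proj(s,f))
```

```text
c [ 0.5689 -0.1693] [np.float64(0.0459), np.float64(0.1327), np.float64(0.0471), np.float64(0.1328)]
yaw 37.714173470599626
end [ 0.6029 -0.143 ]
[ 0.6808 -0.0698  0.3046] [ 179.914    -0.0903 -139.6058] 0.03153477670324889
[(30, [21, 15, 120]), (36, [25, 13, 121]), (42, [0, 3, 203]), (48, [0, 3, 201]), (54, [0, 3, 202]), (60, [30, 3, 172]), (66, [20, 97, 186]), (72, [20, 100, 186]), (78, [20, 100, 186]), (84, [20, 100, 187]), (90, [20, 99, 186]), (96, [20, 102, 187]), (102, [20, 99, 188]), (108, [20, 102, 187]), (114, [20, 100, 188]), (120, [20, 101, 187]), (126, [20, 101, 187]), (132, [20, 103, 188]), (138, [20, 102, 188]), (144, [20, 102, 188]), (150, [20, 101, 189]), (156, [20, 102, 188]), (162, [20, 102, 188]), (168, [20, 102, 188]), (174, [20, 100, 189])]
50 [ 0.5814 -0.1544  0.1541] [321.3224  47.6867] [377.3486 174.0614]
56 [ 0.5944 -0.1434  0.1413] [321.3053  70.5549] [376.7876 176.1662]
60 [ 0.6035 -0.1356  0.1338] [321.2976  85.0204] [376.4634 176.8083]
65 [ 0.6155 -0.1254  0.1256] [321.2917 102.3853] [376.1127 176.8159]
70 [ 0.6279 -0.1148  0.1189] [321.2895 119.0935] [375.8205 176.0031]
```

Call:
send_rows --steps '[{"dp": [-2, -5, 15], "roll": 0, "jaw": 10}, {"dp": [-2, -5, 35], "roll": 0, "jaw": 10}, {"dp": [-2, -5, 52], "roll": 0, "jaw": 10}, {"dp": [-2, -5, 68], "roll": 0, "jaw": 10}]'

```text
time_s: 14.48
tcp_pos: [0.6859, -0.0739, 0.2379]
eef_rot: [-180.0, 0.0, -139.7]
contact_force: [-0.6, 0.8, -0.4]
gripper_width: 0.0316
gripper_force: 3.0
```

Call:
send_rows --steps '[{"dp": [10, 0, -1], "roll": 0, "jaw": 10}, {"dp": [20, 0, -4], "roll": 0, "jaw": 10}, {"dp": [30, 0, -8], "roll": 0, "jaw": 10}, {"dp": [40, 0, -12], "roll": 0, "jaw": 10}]'

```text
time_s: 14.98
tcp_pos: [0.655, -0.1002, 0.2518]
eef_rot: [-179.9, 0.1, -139.7]
contact_force: [0.2, 0.5, 0.5]
gripper_width: 0.0314
gripper_force: 3.0
```

```bash
cat > chk.py <<'E'
from h import *
from plant import r
import sys
np.set_printoptions(precision=4,suppress=True)
L=float(sys.argv[1]);sg=float(sys.argv[2])
st=r.get_state();T=st["tcp_pos"];print(T,st["eef_rot"],st["gripper_width"],st["contact_force"])
w=r.capture("wrist");s=r.capture("side");pickle.dump((w,s),open("cl.pkl","wb"))
y=np.radians(st["eef_rot"][2]);dd=sg*np.array([np.cos(y),np.sin(y),0]);g=T+[0,0,.005]
for a in(50,60,70,80,90): 
    f=g+L*(np.cos(np.radians(a))*dd-np.sin(np.radians(a))*np.array([0,0,1]));h=g+L*.5*(np.cos(np.radians(a))*dd-np.sin(np.radians(a))*np.array([0,0,1]));print(a,f,"W",proj(w,f).round(),"S",proj(s,f).round(),"mid S",proj(s,h).round(1))
hs=cv2.cvtColor(w["image"],cv2.COLOR_BGR2HSV)
print("wrist rows bamboo @323:",[yy for yy in range(0,225,5) if 60<hs[yy,323,1]<112 and 14<hs[yy,323,0]<26])
hv=cv2.cvtColor(s["image"],cv2.COLOR_BGR2HSV);p=proj(s,g)
for k in range(10,60,8):
    yy=int(p[1])+k; print("side row",yy,[ (x,)+tuple(int(v) for v in hv[yy,x]) for x in range(int(p[0])-20,int(p[0])+40,4)])
E
python3 chk.py .203 1
```

```text
[ 0.655  -0.1002  0.2518] [-179.945     0.0709 -139.7412] 0.03138213037100186 [0.2355 0.5292 0.5249]
50 [ 0.5554 -0.1846  0.1013] W [322.  47.] S [379. 213.] mid S [381.7 154.4]
60 [ 0.5775 -0.1658  0.081 ] W [322.  84.] S [378. 214.] mid S [381.2 156.3]
70 [ 0.602  -0.1451  0.0661] W [322. 119.] S [378. 211.] mid S [380.7 156.4]
80 [ 0.6281 -0.123   0.0569] W [322. 151.] S [377. 206.] mid S [380.4 154.9]
90 [ 0.655  -0.1002  0.0538] W [322. 181.] S [377. 198.] mid S [380.2 151.8]
wrist rows bamboo @323: [5, 35, 40, 105, 110, 115, 120, 125, 130, 135, 140, 145, 150, 155, 160, 165, 170, 175, 180, 185, 190, 195, 200, 205, 210, 215, 220]
side row 108 [(363, 23, 56, 222), (367, 17, 33, 192), (371, 16, 27, 180), (375, 17, 109, 162), (379, 18, 121, 200), (383, 18, 117, 205), (387, 18, 120, 199), (391, 18, 118, 186), (395, 13, 26, 138), (399, 20, 25, 184), (403, 22, 50, 218), (407, 23, 51, 223), (411, 22, 54, 224), (415, 23, 54, 224), (419, 24, 52, 224)]
side row 116 [(363, 23, 56, 222), (367, 23, 55, 223), (371, 23, 53, 223), (375, 19, 99, 204), (379, 18, 120, 200), (383, 18, 114, 208), (38
[... 1080 characters left out ...]
21, 56, 219), (415, 23, 55, 224), (419, 23, 53, 222)]
side row 148 [(363, 15, 146, 227), (367, 15, 139, 160), (371, 15, 131, 138), (375, 15, 125, 137), (379, 18, 112, 207), (383, 18, 118, 214), (387, 15, 128, 172), (391, 15, 122, 219), (395, 15, 90, 172), (399, 13, 19, 118), (403, 120, 7, 110), (407, 120, 7, 110), (411, 120, 9, 112), (415, 105, 9, 110), (419, 114, 11, 111)]
side row 156 [(363, 25, 18, 159), (367, 15, 21, 167), (371, 14, 39, 191), (375, 15, 66, 223), (379, 18, 113, 215), (383, 17, 120, 215), (387, 15, 147, 199), (391, 15, 128, 155), (395, 15, 125, 139), (399, 15, 124, 136), (403, 15, 129, 140), (407, 15, 130, 173), (411, 16, 130, 217), (415, 15, 117, 200), (419, 13, 64, 148)]
```

The foot is in the end well against the divider and the scoop is turning upright. I'll continue the swing.

Call:
send_rows --steps '[{"dp": [14, 0, -4], "roll": 0, "jaw": 10}, {"dp": [28, 0, -7], "roll": 0, "jaw": 10}, {"dp": [42, 0, -10], "roll": 0, "jaw": 10}, {"dp": [54, 0, -12], "roll": 0, "jaw": 10}, {"dp": [66, 0, -13], "roll": 0, "jaw": 10}]'

```text
time_s: 15.7
tcp_pos: [0.6043, -0.1429, 0.2638]
eef_rot: [-180.0, 0.0, -139.7]
contact_force: [0.4, -0.1, -0.9]
gripper_width: 0.031
gripper_force: 3.0
```

```bash
python3 chk.py .203 1 | grep -v "side row"
```

```text
[ 0.6043 -0.1429  0.2638] [-179.9901    0.0125 -139.7389] 0.030980894337082985 [ 0.3971 -0.0975 -0.9261]
50 [ 0.5047 -0.2272  0.1133] W [322.  47.] S [380. 230.] mid S [383.  164.8]
60 [ 0.5269 -0.2085  0.093 ] W [322.  85.] S [379. 230.] mid S [382.3 166.6]
70 [ 0.5513 -0.1877  0.078 ] W [322. 119.] S [378. 226.] mid S [381.8 166.4]
80 [ 0.5774 -0.1657  0.0689] W [322. 151.] S [378. 219.] mid S [381.4 164.5]
90 [ 0.6043 -0.1429  0.0658] W [322. 181.] S [378. 210.] mid S [381.2 160.9]
wrist rows bamboo @323: [70, 80, 110, 170, 175, 180, 185, 190, 195, 200, 205, 210, 215, 220]
```

The scoop is now about 5° off vertical, centred over the end well. I'll lower it and release.

Call:
send_rows --steps '[{"dp": [0, 0, 20], "roll": 0, "jaw": 10}, {"dp": [0, 0, 38], "roll": 0, "jaw": 10}, {"dp": [0, 0, 52], "roll": 0, "jaw": 10}, {"dp": [0, 0, 56], "roll": 0, "jaw": 10}]'

```text
time_s: 16.3
tcp_pos: [0.6054, -0.1423, 0.2073]
eef_rot: [-180.0, -0.0, -139.7]
contact_force: [0.6, -0.2, 5.6]
gripper_width: 0.0306
gripper_force: 3.0
```

Call:
send_rows --steps '[{"dp": [0, 0, 0], "roll": 0, "jaw": 45}, {"dp": [0, 0, 0], "roll": 0, "jaw": 60}, {"dp": [0, 0, 0], "roll": 0, "jaw": 60}, {"dp": [0, 0, -40], "roll": 0, "jaw": 60}, {"dp": [0, 0, -100], "roll": 0, "jaw": 60}]'

```text
time_s: 16.92
tcp_pos: [0.604, -0.1422, 0.307]
eef_rot: [179.8, -0.2, -139.7]
contact_force: [0.8, -0.4, 1.6]
gripper_width: 0.0525
gripper_force: 0.0
```

Run:
```python
from h import *
from plant import r
np.set_printoptions(precision=4,suppress=True)
w=r.capture("wrist");s=r.capture("side");t=r.capture("top");pickle.dump((w,s,t),open("c6.pkl","wb"))
st=r.get_state();print(st["tcp_pos"],st["eef_rot"],st["joints"])
v=cv2.cvtColor(s["image"],cv2.COLOR_BGR2HSV)
for X in[(.6029,-.143,.103),(.6029,-.143,.16),(.6029,-.143,.2),(.6029,-.143,.22),(.6029,-.143,.24)]:
    p=proj(s,np.array(X)).round().astype(int);print(X,p,[(x,)+tuple(int(q) for q in v[p[1],x]) for x in range(p[0]-20,p[0]+24,4)])
```

```text
[ 0.6066 -0.1425  0.3119] [-179.7077    0.3179 -139.7208] [  4.74    13.378   -0.1329   0.0547 -76.0606 -54.4746]
(0.6029, -0.143, 0.103) [378 193] [(358, 20, 14, 111), (362, 30, 7, 116), (366, 75, 2, 212), (370, 19, 19, 147), (374, 18, 118, 193), (378, 20, 43, 155), (382, 60, 3, 146), (386, 98, 7, 144), (390, 15, 25, 182), (394, 17, 146, 242), (398, 163, 97, 152)]
(0.6029, -0.143, 0.16) [380 165] [(360, 30, 10, 150), (364, 35, 10, 148), (368, 21, 13, 140), (372, 18, 114, 188), (376, 19, 117, 194), (380, 23, 8, 129), (384, 20, 13, 176), (388, 16, 130, 235), (392, 16, 151, 234), (396, 17, 150, 234), (400, 16, 144, 236)]
(0.6029, -0.143, 0.2) [382 143] [(362, 16, 121, 133), (366, 18, 122, 175), (370, 18, 123, 191), (374, 18, 121, 187), (378, 17, 118, 169), (382, 18, 107, 177), (386, 130, 7, 106), (390, 120, 7, 106), (394, 120, 7, 107), (398, 113, 9, 108), (402, 114, 12, 110)]
(0.6029, -0.143, 0.22) [383 132] [(363, 0, 7, 111), (367, 17, 122, 178), (371, 18, 119, 197), (375, 18, 123, 184), (379, 18, 122, 163), (383, 19, 83, 197), (387, 22, 58, 216), (391, 22, 58, 221), (395, 23, 53, 221), (399, 23, 55, 221), (403, 23, 56, 219)]
(0.6029, -0.143, 0.24) [384 120] [(364, 23, 58, 217), (368, 23, 56, 220), (372, 22, 56, 220), (376, 23, 56, 219), (380, 22, 56, 220), (384, 22, 56, 220), (388, 23, 55, 221), (392, 23, 53, 221), (396, 22, 54, 219), (400, 22, 56, 220), (404, 22, 55, 219)]
```

The long scoop stands in the end well with its trough top at about z=0.22. Next I'll bring the short scoop forward in the box so that the gripper body clears the lid, starting with closed fingers behind its handle.

Call:
send_rows --steps '[{"dp": [-40, 45, 0], "roll": 0.17, "jaw": 10}, {"dp": [-80, 92, 0], "roll": 0.35, "jaw": 0}, {"dp": [-120, 140, 0], "roll": 0.53, "jaw": 0}, {"dp": [-160, 188, 0], "roll": 0.71, "jaw": 0}, {"dp": [-200, 235, 0], "roll": 0.89, "jaw": 0}]'

```text
time_s: 17.7
tcp_pos: [0.6051, 0.1607, 0.307]
eef_rot: [-180.0, -0.0, 169.1]
contact_force: [0.8, -0.9, 1.2]
gripper_width: 0.0082
gripper_force: 0.0
```

Run:
```python
from h import *
from plant import r
st=r.get_state();print(st["tcp_pos"],tobox(st["tcp_pos"]),st["eef_rot"],st["gripper_width"])
x,y=frombox(34,-27);go(st,(x,y,.12),160.5)
```

```text
[0.60512287 0.1606615  0.3070148 ] [ 35.99201264 -38.95873582] [-1.79987993e+02 -3.06251409e-02  1.69149102e+02] 0.008208136462231324
dp [1.00e-01 1.22e+01 1.87e+02] roll 0.151 rows 3.0
```

Call:
send_rows --steps '[{"dp": [0, 12, 40], "roll": 0.151, "jaw": 0}, {"dp": [0, 12, 95], "roll": 0.151, "jaw": 0}, {"dp": [0, 12, 150], "roll": 0.151, "jaw": 0}, {"dp": [0, 12, 185], "roll": 0.151, "jaw": 0}, {"dp": [0, 12, 187], "roll": 0.151, "jaw": 0}]'

```text
time_s: 18.32
tcp_pos: [0.6059, 0.1695, 0.1172]
eef_rot: [-179.7, -0.3, 160.8]
contact_force: [-0.4, -0.6, 0.8]
gripper_width: 0.0001
gripper_force: 0.0
```

Run:
```python
from h import *
from plant import r
st=r.get_state();print(st["tcp_pos"],tobox(st["tcp_pos"]),st["eef_rot"],st["gripper_width"])
x,y=frombox(34.5,-27);go(st,(x,y,.04),160.5)
```

```text
[0.60585585 0.16954802 0.11719867] [ 33.71656106 -30.33725609] [-179.72268484   -0.25313671  160.82510362] 0.00012301337338572327
dp [-1.1  3.7 77.2] roll 0.006 rows 1.2
```

Call:
send_rows --steps '[{"dp": [-1, 3, 20], "roll": 0, "jaw": 0}, {"dp": [-1, 3, 45], "roll": 0, "jaw": 0}, {"dp": [-1, 3, 65], "roll": 0, "jaw": 0}, {"dp": [-1, 3, 77], "roll": 0, "jaw": 0}, {"dp": [-1, 3, 77], "roll": 0, "jaw": 0}]'

```text
time_s: 18.95
tcp_pos: [0.61, 0.1732, 0.0438]
eef_rot: [-180.0, 0.0, 160.9]
contact_force: [0.6, -0.2, -0.1]
gripper_width: 0.0002
gripper_force: 0.0
```

Call:
send_rows --steps '[{"dp": [0, 0, 9], "roll": 0, "jaw": 0}, {"dp": [8, 0, 9], "roll": 0, "jaw": 0}, {"dp": [18, 0, 9], "roll": 0, "jaw": 0}, {"dp": [30, 0, 9], "roll": 0, "jaw": 0}, {"dp": [41, 0, 9], "roll": 0, "jaw": 0}]'

```text
time_s: 19.58
tcp_pos: [0.5721, 0.188, 0.0359]
eef_rot: [179.8, 0.2, 160.9]
contact_force: [5.0, 1.7, 3.5]
gripper_width: 0.0002
gripper_force: 2.7
```

Call:
send_rows --steps '[{"dp": [-4, 0, -20], "roll": 0, "jaw": 0}, {"dp": [-2, 50, -80], "roll": -0.18, "jaw": 20}, {"dp": [0, 105, -140], "roll": -0.36, "jaw": 40}, {"dp": [0, 150, -190], "roll": -0.54, "jaw": 50}, {"dp": [0, 176, -210], "roll": -0.72, "jaw": 50}]'

```text
time_s: 20.2
tcp_pos: [0.6253, 0.3472, 0.2398]
eef_rot: [180.0, -0.1, -157.6]
contact_force: [1.3, 1.0, 0.0]
gripper_width: 0.0351
gripper_force: 0.0
```

Call:
send_rows --steps '[{"dp": [0, 0, 0], "roll": -0.18, "jaw": 50}, {"dp": [0, 0, 0], "roll": -0.36, "jaw": 50}, {"dp": [0, 0, 0], "roll": -0.54, "jaw": 50}, {"dp": [0, 0, 0], "roll": -0.72, "jaw": 50}, {"dp": [0, 0, 0], "roll": -0.85, "jaw": 50}]'

```text
time_s: 20.82
tcp_pos: [0.625, 0.346, 0.2373]
eef_rot: [179.9, -0.1, -108.9]
contact_force: [-0.2, 0.2, 0.8]
gripper_width: 0.0441
gripper_force: 0.0
```

```bash
python3 scoops.py
python3 - <<'E'
from h import *
from plant import r
# short scoop in the top view
t=r.capture("top");pickle.dump(t,open("t7.pkl","wb"))
h=cv2.cvtColor(t["image"],cv2.COLOR_BGR2HSV)
m=((t["image"][...,1]>60)).astype(np.uint8)
for y in range(400):
    for x in np.nonzero(m[y])[0]:
        b=tobox(onz(t,(x,y),.034))
        if abs(b[0])>62 or abs(b[1])>117: m[y,x]=0
n,l,s,c=cv2.connectedComponentsWithStats(m)
for i in range(1,n):
    if s[i,4]>60:
        ys,xs=np.nonzero(l==i);B=np.array([tobox(onz(t,(x,y),.034)) for x,y in zip(xs,ys)])
        print("top comp",s[i,4]);
        for y0 in range(-115,115,15):
            q=B[(B[:,1]>=y0)&(B[:,1]<y0+15)]
            if len(q): print(y0,len(q),q[:,0].min().round(1),q[:,0].max().round(1),q[:,1].min().round(1),q[:,1].max().round(1))
E
```

```text
[0.6 0.3 0.2] [ -7.2 142.4] [ 179.9   -0.1 -108.9]
comp [ 330    0   14  140 1767]
0 [-14.5 -44.7] [-27.7 -44.8]
12 [-14.6 -33.9] [-28. -34.]
24 [-14.8 -22.8] [-28.3 -22.9]
36 [-15.  -11.6] [-27.6 -11.7]
48 [-14.2  -0.1] [-27.9  -0.3]
60 [-14.4  11.5] [-28.2  11.4]
72 [-14.6  23.4] [-28.5  23.3]
84 [-14.8  35.5] [-28.8  35.4]
96 [-15.   47.8] [-29.2  47.7]
108 [-15.2  60.4] [-29.5  60.2]
120 [-15.4  73.2] [-28.8  73.1]
132 [-15.6  86.2] [-29.1  86.1]
top comp 757
-115 25 -43.0 -4.9 -104.1 -100.0
-100 107 -44.5 -2.6 -99.7 -85.1
-85 110 -45.3 -2.6 -85.0 -70.1
-70 108 -44.6 -2.5 -70.0 -55.1
-55 54 -43.0 -4.8 -54.8 -40.5
-40 35 -30.1 -17.1 -39.9 -25.1
-25 35 -30.1 -17.1 -25.0 -10.2
-10 36 -30.1 -15.6 -9.6 4.5
5 36 -30.1 -15.6 5.2 19.5
20 38 -30.1 -15.6 20.2 35.0
35 41 -31.7 -15.6 35.2 49.8
50 44 -32.5 -15.6 50.0 64.9
65 44 -32.5 -15.6 65.1 80.0
80 43 -32.5 -15.5 80.3 94.9
95 1 -25.6 -25.6 95.5 95.5
```

The short scoop now lies straight at box x≈-22.5, with its trough at y -50 to -102. I'll grasp the trough.

Call:
send_rows --steps '[{"dp": [60, 5, 10], "roll": 0.01, "jaw": 53}, {"dp": [120, 10, 30], "roll": 0.01, "jaw": 53}, {"dp": [175, 16, 60], "roll": 0.01, "jaw": 53}, {"dp": [218, 16, 100], "roll": 0.01, "jaw": 53}, {"dp": [225, 16, 140], "roll": 0.01, "jaw": 53}]'

```text
time_s: 21.55
tcp_pos: [0.5353, 0.1366, 0.0977]
eef_rot: [180.0, -0.0, -110.1]
contact_force: [0.2, 0.3, 0.7]
gripper_width: 0.0467
gripper_force: 0.0
```

Run:
```python
from h import *
from plant import r
st=r.get_state();print(st["tcp_pos"],tobox(st["tcp_pos"]),st["eef_rot"],st["gripper_width"])
x,y=frombox(-23,-82);go(st,(x,y,.037),-109.5)
```

```text
[0.53532686 0.13663675 0.09768051] [-21.78098091 -84.90385224] [ 1.79957987e+02 -1.89123222e-03 -1.10096644e+02] 0.04674825949911142
dp [-2.9  1.2 60.7] roll -0.01 rows 1.0
```

Call:
send_rows --steps '[{"dp": [-2.5, 1, 18], "roll": -0.01, "jaw": 53}, {"dp": [-2.5, 1, 38], "roll": -0.01, "jaw": 53}, {"dp": [-2.5, 1, 54], "roll": -0.01, "jaw": 53}, {"dp": [-2.5, 1, 60], "roll": -0.01, "jaw": 53}]'

```text
time_s: 22.05
tcp_pos: [0.5367, 0.1416, 0.0372]
eef_rot: [179.9, -0.1, -109.3]
contact_force: [0.2, -0.1, 0.0]
gripper_width: 0.0465
gripper_force: 0.0
```

Call:
send_rows --newtons 5 --steps '[{"dp": [0, 0, 0], "roll": 0, "jaw": 35}, {"dp": [0, 0, 0], "roll": 0, "jaw": 15}, {"dp": [0, 0, 0], "roll": 0, "jaw": 15}, {"dp": [0, 0, 0], "roll": 0, "jaw": 15}]'

```text
time_s: 22.55
tcp_pos: [0.5377, 0.1421, 0.0386]
eef_rot: [-180.0, 0.0, -109.2]
contact_force: [0.0, -0.1, -0.8]
gripper_width: 0.0399
gripper_force: 5.0
```

Call:
send_rows --newtons 3 --steps '[{"dp": [0, 0, -40], "roll": 0, "jaw": 15}, {"dp": [0, 0, -100], "roll": 0, "jaw": 15}, {"dp": [0, 0, -160], "roll": 0, "jaw": 15}, {"dp": [0, 0, -220], "roll": 0, "jaw": 15}, {"dp": [0, 0, -275], "roll": 0, "jaw": 15}]'

```text
time_s: 23.18
tcp_pos: [0.5372, 0.1417, 0.316]
eef_rot: [-179.9, 0.1, -109.2]
contact_force: [1.7, 0.7, -1.2]
gripper_width: 0.0402
gripper_force: 3.0
```

```bash
python3 chk.py .178 -1 | grep -v "wrist rows"
```

```text
[0.5372 0.1417 0.316 ] [-179.9457    0.0734 -109.2016] 0.04015737884825388 [ 1.6809  0.709  -1.1501]
50 [0.5748 0.2498 0.1846] W [322. 303.] S [242. 107.] mid S [244.1  82.6]
60 [0.5665 0.2258 0.1668] W [322. 272.] S [246. 118.] mid S [246.   88.2]
70 [0.5572 0.1992 0.1537] W [322. 243.] S [249. 127.] mid S [248.  93.]
80 [0.5474 0.1709 0.1457] W [322. 215.] S [253. 135.] mid S [250.1  96.7]
90 [0.5372 0.1417 0.143 ] W [322. 186.] S [257. 141.] mid S [252.   99.2]
side row 62 [(226, 11, 138, 129), (230, 10, 135, 128), (234, 10, 129, 136), (238, 10, 139, 134), (242, 11, 139, 136), (246, 13, 133, 150), (250, 16, 127, 185), (254, 15, 130, 167), (258, 11, 139, 145), (262, 11, 145, 141), (266, 10, 136, 146), (270, 10, 145, 139), (274, 10, 138, 137), (278, 10, 137, 141), (282, 10, 134, 139)]
side row 70 [(226, 12, 142, 140), (230, 11, 144, 140), (234, 10, 140, 142), (238, 11, 136, 141), (242, 10, 141, 137), (246, 11, 138, 137), (250, 11, 137, 134), (254, 10, 131, 132), (258, 10, 142, 129), (262, 9, 138, 129), (266, 11, 140, 129), (270, 10, 138, 133), (274, 10, 140, 135), (278, 10, 142, 133
[... 952 characters left out ...]
136, 143), (278, 10, 134, 122), (282, 1, 127, 56)]
side row 102 [(226, 10, 143, 137), (230, 11, 144, 136), (234, 11, 142, 133), (238, 11, 139, 134), (242, 11, 138, 133), (246, 11, 143, 128), (250, 11, 143, 130), (254, 10, 137, 134), (258, 10, 134, 137), (262, 10, 143, 134), (266, 10, 140, 138), (270, 11, 143, 137), (274, 9, 144, 135), (278, 10, 146, 108), (282, 8, 189, 50)]
side row 110 [(226, 10, 134, 95), (230, 13, 152, 205), (234, 16, 148, 236), (238, 18, 145, 242), (242, 18, 142, 243), (246, 18, 144, 242), (250, 18, 145, 241), (254, 17, 145, 240), (258, 16, 146, 237), (262, 14, 153, 210), (266, 12, 145, 146), (270, 10, 137, 130), (274, 11, 141, 128), (278, 9, 152, 82), (282, 4, 141, 56)]
```

Run:
```python
from h import *
w,s=pickle.load(open("cl.pkl","rb"))
g=np.array([.5372,.1417,.321]);y=np.radians(-109.2);dd=-np.array([np.cos(y),np.sin(y),0])
for a in(-10,0,10,20,30,40):
    f=g+.178*(np.cos(np.radians(a))*dd-np.sin(np.radians(a))*np.array([0,0,1]));print(a,proj(s,f).round())
print("g",proj(s,g))
hv=cv2.cvtColor(s["image"],cv2.COLOR_BGR2HSV)
m=((hv[...,0]>=15)&(hv[...,0]<=20)&(hv[...,1]>85)&(hv[...,1]<135)&(hv[...,2]>140)).astype(np.uint8);m[:,:190]=0;m[:,300:]=0;m[160:]=0
n,l,st,c=cv2.connectedComponentsWithStats(m)
print([(st[i].tolist()) for i in range(1,n) if st[i,4]>8])
for r0 in range(20,112,4): print(r0,np.nonzero(m[r0])[0].tolist())
```

```text
-10 [226.  26.]
0 [228.  41.]
10 [230.  55.]
20 [233.  69.]
30 [236.  83.]
40 [239.  95.]
g [246.6958273   52.51934352]
[[238, 48, 23, 15, 237]]
20 []
24 []
28 []
32 []
36 []
40 []
44 []
48 [242, 250]
52 [239, 240, 241, 242, 243, 244, 245, 246, 247, 248, 249, 250, 251, 252, 253, 254, 255, 256, 257, 258, 259, 260]
56 [240, 241, 242, 243, 244, 245, 246, 247, 248, 249, 250, 251, 252, 256, 257, 258, 259, 260]
60 [243, 244, 245, 246, 247, 248, 253, 254, 255, 256, 257, 258]
64 []
68 []
72 []
76 []
80 []
84 []
88 []
92 []
96 []
100 []
104 []
108 []
```

The short scoop is held but still nearly horizontal. I'll shake it vertically at the lightest grip so it swings down.

Call:
send_rows --newtons 3 --steps '[{"dp": [0, 0, -60], "roll": 0, "jaw": 15}, {"dp": [0, 0, 0], "roll": 0, "jaw": 15}, {"dp": [0, 0, -60], "roll": 0, "jaw": 15}, {"dp": [0, 0, 0], "roll": 0, "jaw": 15}, {"dp": [0, 0, -60], "roll": 0, "jaw": 15}]'

```text
time_s: 23.9
tcp_pos: [0.5245, 0.1355, 0.353]
eef_rot: [178.4, -1.7, -109.2]
contact_force: [3.0, 2.0, 1.0]
gripper_width: 0.0383
gripper_force: 3.0
```

```bash
cat > tilt.py <<'E'
from h import *
from plant import r
st=r.get_state();s=r.capture("side");pickle.dump(s,open("sl.pkl","wb"))
g=st["tcp_pos"]+[0,0,.005];y=np.radians(st["eef_rot"][2]);dd=-np.array([np.cos(y),np.sin(y),0])
print(st["tcp_pos"],st["gripper_width"],"g",proj(s,g).round())
hv=cv2.cvtColor(s["image"],cv2.COLOR_BGR2HSV)
for a in range(0,95,10):
    v=np.cos(np.radians(a))*dd-np.sin(np.radians(a))*np.array([0,0,1])
    o=[]
    for d in(.08,.11,.14,.17):
        p=proj(s,g+d*v).round().astype(int);o.append((p.tolist(),hv[p[1],p[0]].tolist()))
    print(a,o)
E
python3 tilt.py
```

```text
[0.52451343 0.13547567 0.35302396] 0.03831791304126877 g [240.  32.]
0 [([231, 28], [16, 121, 173]), ([228, 26], [13, 29, 124]), ([225, 25], [20, 27, 199]), ([223, 24], [18, 26, 199])]
10 [([232, 35], [18, 114, 152]), ([230, 37], [17, 50, 108]), ([227, 38], [19, 23, 186]), ([225, 39], [18, 25, 202])]
20 [([234, 43], [18, 118, 160]), ([231, 46], [16, 95, 123]), ([229, 50], [11, 105, 133]), ([227, 53], [10, 138, 133])]
30 [([235, 50], [19, 118, 164]), ([233, 56], [15, 123, 147]), ([232, 61], [10, 136, 129]), ([230, 66], [10, 140, 137])]
40 [([237, 57], [17, 122, 157]), ([235, 65], [11, 143, 139]), ([234, 72], [11, 143, 141]), ([233, 79], [10, 140, 140])]
50 [([238, 63], [17, 124, 163]), ([238, 73], [17, 123, 164]), ([237, 82], [14, 131, 150]), ([237, 90], [14, 126, 148])]
60 [([240, 68], [18, 121, 169]), ([240, 80], [19, 124, 165]), ([240, 90], [17, 118, 168]), ([240, 101], [18, 127, 167])]
70 [([242, 72], [18, 121, 166]), ([243, 85], [17, 121, 156]), ([243, 98], [17, 125, 155]), ([244, 110], [16, 145, 232])]
80 [([244, 75], [13, 132, 143]), ([245, 90], [11, 138, 140]), ([246, 104], [11, 138, 144]), ([247, 117], [18, 145, 243])]
90 [([246, 77], [11, 144, 135]), ([247, 93], [11, 142, 138]), ([249, 108], [18, 148, 240]), ([251, 122], [19, 140, 244])]
```

The shake swung it to about 60°, still held. I'll carry it high over to the middle well.

Run:
```python
from h import *
from plant import r
st=r.get_state();print(st["tcp_pos"],st["eef_rot"],st["joints"])
go(st,(.495,-.226,.395),-142.3)
```

```text
[0.53402298 0.13846823 0.37281792] [ 179.74331531   -0.579501   -109.18342348] [ 34.97306554   5.84393619  -1.70139614   0.1322231  -83.0747489
 -54.17444011]
dp [357.3 -82.8 -18.9] roll 0.578 rows 5.9
```

Call:
send_rows --steps '[{"dp": [50, -12, -20], "roll": 0.1, "jaw": 15}, {"dp": [105, -25, -20], "roll": 0.2, "jaw": 15}, {"dp": [160, -37, -20], "roll": 0.3, "jaw": 15}, {"dp": [215, -50, -20], "roll": 0.4, "jaw": 15}, {"dp": [265, -62, -20], "roll": 0.5, "jaw": 15}]'

```text
time_s: 24.58
tcp_pos: [0.509, -0.1305, 0.3945]
eef_rot: [-179.9, 0.1, -138.0]
contact_force: [1.4, 0.9, 0.2]
gripper_width: 0.038
gripper_force: 3.0
```

Run:
```python
from h import *
from plant import r
st=r.get_state();print(st["tcp_pos"],st["eef_rot"],st["gripper_width"])
go(st,(.495,-.226,.395),-142.3)
```

```text
[ 0.50903927 -0.13051768  0.39447068] [-1.79881849e+02  1.44152615e-01 -1.38037137e+02] 0.03801966915672791
dp [ 74.3 -61.6  -0.6] roll 0.074 rows 1.5
```

Call:
send_rows --steps '[{"dp": [25, -20, 0], "roll": 0.03, "jaw": 15}, {"dp": [50, -42, 0], "roll": 0.074, "jaw": 15}, {"dp": [70, -58, 0], "roll": 0.074, "jaw": 15}, {"dp": [74, -62, 0], "roll": 0.074, "jaw": 15}]'

```text
time_s: 25.08
tcp_pos: [0.4958, -0.2257, 0.3939]
eef_rot: [-179.9, 0.1, -142.2]
contact_force: [0.5, 0.3, 0.1]
gripper_width: 0.0388
gripper_force: 3.0
```

```bash
python3 tilt.py
python3 - <<'E'
from h import *
from plant import r
st=r.get_state();print(st["tcp_pos"],st["eef_rot"],st["gripper_width"])
c=r.capture("top");s=pickle.load(open("sl.pkl","rb"));w=r.capture("wrist");pickle.dump((c,s,w),open("c8.pkl","wb"))
a=cv2.resize(s["image"][0:300,250:500],(500,600));b=w["image"][:300,170:470]
o=np.zeros((600,800,3),np.uint8);o[:,:500]=a;o[:300,500:]=b;o[300:540,500:]=cv2.resize(c["image"][160:280,320:470],(300,240));cv2.imwrite("pics/m8.png",np.clip(o*1.3,0,255).astype(np.uint8))
E
```

```text
[ 0.49584653 -0.22567456  0.39392735] 0.03875308587380849 g [391.  21.]
0 [([391, 14], [19, 79, 204]), ([391, 13], [21, 66, 210]), ([391, 11], [20, 59, 215]), ([391, 9], [21, 58, 215])]
10 [([390, 27], [18, 114, 155]), ([390, 28], [18, 122, 149]), ([390, 30], [17, 117, 150]), ([390, 31], [18, 118, 151])]
20 [([390, 38], [17, 114, 154]), ([389, 43], [18, 120, 149]), ([389, 48], [18, 117, 151]), ([388, 52], [18, 117, 152])]
30 [([389, 49], [18, 117, 151]), ([388, 58], [19, 114, 152]), ([387, 65], [18, 117, 146]), ([387, 72], [18, 119, 148])]
40 [([388, 60], [17, 115, 149]), ([387, 71], [18, 120, 147]), ([386, 81], [18, 115, 146]), ([386, 90], [18, 117, 150])]
50 [([387, 69], [18, 115, 149]), ([386, 83], [18, 121, 147]), ([385, 96], [19, 121, 146]), ([384, 108], [18, 114, 145])]
60 [([387, 77], [17, 117, 150]), ([386, 94], [18, 116, 149]), ([384, 110], [18, 117, 148]), ([383, 124], [18, 121, 146])]
70 [([386, 84], [18, 120, 145]), ([385, 104], [18, 117, 148]), ([384, 122], [18, 116, 149]), ([382, 138], [18, 123, 145])]
80 [([386, 90], [18, 117, 150]), ([384, 112], [17, 116, 149]), ([383, 132], [18, 118, 149]), ([382, 151], [18, 122, 176])]
90 [([386, 94], [18, 116, 149]), ([384, 118], [18, 119, 150]), ([382, 141], [19, 124, 146]), ([381, 162], [30, 10, 133])]
[ 0.49594834 -0.2254373   0.39376183] [-1.79931725e+02  5.81542245e-02 -1.42168244e+02] 0.03852073786318667
```

View pics/m8.png

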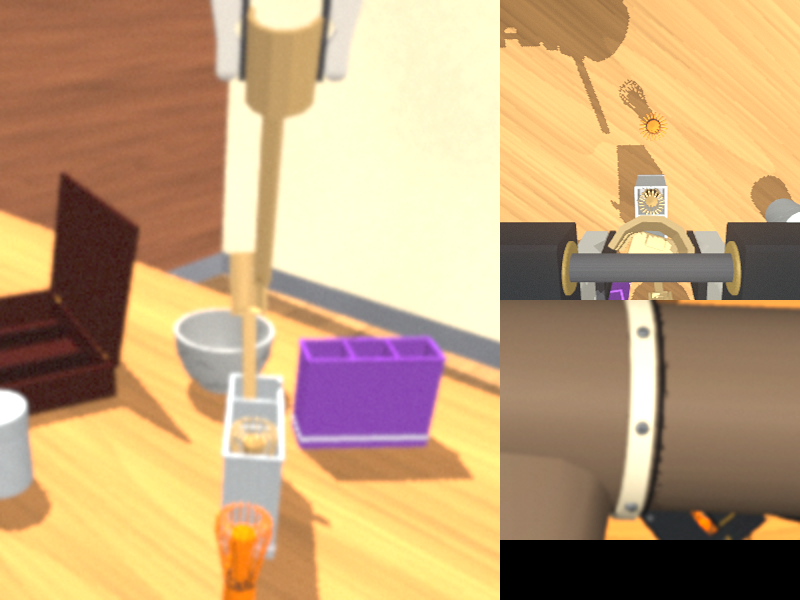

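The side view shows the short scoop hanging almost vertically, with its foot near crop (262,310). The long scoop stands in the caddy's far well at (250,330), and the whisk stands at (255,432). I'll pin down the foot row.

Run:
```python
from h import *
c,s,w=pickle.load(open("c8.pkl","rb"))
hv=cv2.cvtColor(s["image"],cv2.COLOR_BGR2HSV)
for y in range(128,168,3): print(y,[(x,)+tuple(int(q) for q in hv[y,x]) for x in range(370,390,2)])
g=np.array([.4959,-.2255,.3988]);t=np.radians(-142.2);dd=-np.array([np.cos(t),np.sin(t),0])
for a in(65,70,75,80,85,90): print(a,proj(s,g+.178*(np.cos(np.radians(a))*dd-np.sin(np.radians(a))*np.array([0,0,1]))))
```

```text
128 [(370, 18, 120, 191), (372, 19, 120, 196), (374, 18, 119, 187), (376, 18, 118, 169), (378, 17, 115, 148), (380, 18, 116, 143), (382, 18, 119, 144), (384, 18, 112, 153), (386, 20, 75, 193), (388, 22, 57, 218)]
131 [(370, 18, 121, 191), (372, 18, 120, 193), (374, 17, 118, 186), (376, 18, 121, 169), (378, 17, 119, 146), (380, 17, 120, 142), (382, 18, 120, 147), (384, 18, 109, 159), (386, 20, 72, 199), (388, 22, 59, 216)]
134 [(370, 18, 120, 191), (372, 18, 120, 194), (374, 17, 117, 188), (376, 18, 108, 174), (378, 17, 116, 147), (380, 18, 117, 144), (382, 17, 115, 148), (384, 18, 112, 152), (386, 19, 56, 155), (388, 21, 49, 176)]
137 [(370, 18, 121, 190), (372, 17, 120, 193), (374, 18, 117, 187), (376, 17, 115, 169), (378, 18, 122, 144), (380, 18, 126, 144), (382, 19, 120, 145), (384, 17, 110, 151), (386, 10, 27, 115), (388, 126, 12, 107)]
140 [(370, 18, 120, 189), (372, 18, 119, 195), (374, 18, 121, 187), (376, 17, 115, 171), (378, 18, 121, 141), (380, 18, 119, 135), (382, 17, 115, 148), (384, 18, 95, 142), (386, 4, 16, 111), (388, 126, 12, 106)]
143 [(370, 18, 118, 192), (372, 18,
[... 1362 characters left out ...]
, 20, 12, 132), (382, 15, 24, 171), (384, 15, 47, 221), (386, 16, 113, 234), (388, 17, 149, 235)]
164 [(370, 18, 40, 146), (372, 18, 113, 185), (374, 17, 114, 192), (376, 18, 115, 190), (378, 17, 58, 146), (380, 24, 10, 123), (382, 30, 12, 133), (384, 21, 14, 176), (386, 17, 45, 225), (388, 15, 138, 232)]
167 [(370, 18, 39, 143), (372, 18, 109, 184), (374, 18, 115, 193), (376, 18, 116, 191), (378, 18, 55, 148), (380, 36, 9, 135), (382, 21, 12, 146), (384, 25, 15, 190), (386, 15, 39, 217), (388, 16, 136, 234)]
65 [382.46700078 135.28455635]
70 [381.97920616 142.66624118]
75 [381.52565996 149.61262211]
80 [381.10929459 156.08403847]
85 [380.73355826 162.03368516]
90 [380.40247466 167.4067282 ]
```

Run:
```python
from h import *
from scipy.optimize import least_squares
w,s,t=pickle.load(open("c6.pkl","rb"))
hv=cv2.cvtColor(s["image"],cv2.COLOR_BGR2HSV)
m=((hv[...,0]>=15)&(hv[...,0]<=22)&(hv[...,1]>90)&(hv[...,1]<132)&(hv[...,2]<215)&(hv[...,2]>100))
W={y:np.nonzero(m[y,350:400])[0]+350 for y in range(110,206,3)}
for y,x in W.items(): print(y,(x.min(),x.max(),len(x)) if len(x) else None,end="; ")
c=np.array([.5689,-.1693]);a=np.radians(37.7);u=np.array([np.cos(a),np.sin(a),0]);n=np.array([-u[1],u[0],0])
F=np.array([c[0],c[1],0])+.043*u
print()
for e in(-14,0,14):
  for ph in(-12,-6,0,6,12):
    f=F+u*e/1e3+[0,0,.003];d=np.cos(np.radians(ph))*np.array([0,0,1])+np.sin(np.radians(ph))*u
    print(e,ph,"neck",proj(s,f+.164*d).round(1),"top",proj(s,f+.22*d).round(1))
hw=cv2.cvtColor(w["image"],cv2.COLOR_BGR2HSV)
mw=((hw[...,0]>=14)&(hw[...,0]<=26)&(hw[...,1]>60)&(hw[...,1]<112)&(hw[...,2]>100))
for y in range(150,300,10):
    x=np.nonzero(mw[y,270:375])[0]+270; print(y,(x.min(),x.max(),len(x)) if len(x) else None,end="; ")
```

```text
110 None; 113 None; 116 None; 119 None; 122 None; 125 None; 128 (np.int64(365), np.int64(382), 18); 131 (np.int64(365), np.int64(382), 18); 134 (np.int64(365), np.int64(382), 18); 137 (np.int64(365), np.int64(382), 18); 140 (np.int64(356), np.int64(382), 26); 143 (np.int64(356), np.int64(382), 27); 146 (np.int64(364), np.int64(387), 24); 149 (np.int64(366), np.int64(396), 29); 152 (np.int64(366), np.int64(395), 29); 155 (np.int64(366), np.int64(399), 21); 158 (np.int64(371), np.int64(396), 7); 161 (np.int64(372), np.int64(377), 6); 164 (np.int64(372), np.int64(377), 6); 167 (np.int64(372), np.int64(377), 6); 170 (np.int64(372), np.int64(377), 6); 173 (np.int64(372), np.int64(376), 5); 176 (np.int64(372), np.int64(377), 6); 179 (np.int64(372), np.int64(377), 6); 182 (np.int64(372), np.int64(377), 6); 185 (np.int64(372), np.int64(377), 6); 188 (np.int64(372), np.int64(376), 5); 191 (np.int64(372), np.int64(376), 5); 194 (np.int64(372), np.int64(377), 6); 197 (np.int64(372), np.int64(377), 6); 200 None; 203 None; 
-14 -12 neck [379.7 175.8] top [381.8 147.3]
-14 -6 neck [380.1 169.7] to
[... 315 characters left out ...]
 neck [381.1 155.1] top [383.3 123.9]
14 -12 neck [380.2 168.2] top [382.3 140.4]
14 -6 neck [380.6 162.5] top [382.7 133.1]
14 0 neck [380.9 157.9] top [383.1 127.5]
14 6 neck [381.1 154.4] top [383.3 123.6]
14 12 neck [381.3 152. ] top [383.5 121.3]
150 (np.int64(345), np.int64(345), 1); 160 None; 170 (np.int64(319), np.int64(344), 10); 180 (np.int64(320), np.int64(329), 10); 190 (np.int64(300), np.int64(343), 13); 200 (np.int64(301), np.int64(342), 12); 210 (np.int64(324), np.int64(334), 11); 220 (np.int64(322), np.int64(342), 21); 230 (np.int64(317), np.int64(349), 33); 240 (np.int64(318), np.int64(352), 35); 250 (np.int64(319), np.int64(355), 37); 260 None; 270 None; 280 None; 290 None;
```

The long scoop leans away from the middle well, and the short one hangs at about 70°. I'll lower its foot into the middle well.

Call:
send_rows --steps '[{"dp": [-15, 0, 30], "roll": 0, "jaw": 15}, {"dp": [-30, 0, 65], "roll": 0, "jaw": 15}, {"dp": [-36, 0, 95], "roll": 0, "jaw": 15}, {"dp": [-36, 0, 108], "roll": 0, "jaw": 15}]'

```text
time_s: 25.72
tcp_pos: [0.524, -0.201, 0.2837]
eef_rot: [179.9, -0.1, -142.0]
contact_force: [-0.6, -0.2, 0.6]
gripper_width: 0.0382
gripper_force: 3.0
```

```bash
cat > foot.py <<'E'
from h import *
from plant import r
st=r.get_state();print(st["tcp_pos"],st["eef_rot"],st["gripper_width"],st["contact_force"])
s=r.capture("side");hv=cv2.cvtColor(s["image"],cv2.COLOR_BGR2HSV)
g=st["tcp_pos"]+[0,0,.005];t=np.radians(st["eef_rot"][2]);dd=-np.array([np.cos(t),np.sin(t),0])
for a in(60,65,70,75,80,85,90): print(a,[proj(s,g+d*(np.cos(np.radians(a))*dd-np.sin(np.radians(a))*np.array([0,0,1]))).round(1).tolist() for d in(.178,.126)])
p=proj(s,g);x0=int(p[0])
for y in range(int(p[1])+60,int(p[1])+150,5): print(y,[tuple(int(q) for q in hv[y,x]) for x in range(x0-14,x0+6,2)])
E
python3 foot.py
```

```text
[ 0.5239833  -0.20097312  0.2836858 ] [ 1.79915501e+02 -7.55120721e-02 -1.41991719e+02] 0.038178762178978 [-0.61823479 -0.16235434  0.63020701]
60 [[377.7, 180.2], [378.9, 163.2]]
65 [[377.2, 187.5], [378.6, 168.7]]
70 [[376.7, 194.6], [378.2, 173.8]]
75 [[376.3, 201.5], [377.9, 178.7]]
80 [[375.9, 207.9], [377.6, 183.2]]
85 [[375.5, 214.1], [377.3, 187.4]]
90 [[375.1, 219.8], [377.1, 191.2]]
169 [(24, 9, 140), (20, 32, 145), (18, 108, 170), (18, 117, 148), (18, 118, 149), (19, 120, 147), (17, 87, 158), (21, 19, 178), (23, 11, 201), (14, 72, 202)]
174 [(30, 11, 170), (17, 29, 169), (18, 89, 172), (17, 116, 150), (18, 114, 146), (18, 116, 150), (16, 79, 151), (15, 19, 132), (14, 57, 144), (16, 140, 232)]
179 [(8, 7, 137), (19, 34, 144), (18, 105, 167), (18, 117, 148), (18, 115, 146), (17, 113, 149), (18, 75, 136), (16, 31, 123), (13, 124, 207), (18, 146, 241)]
184 [(17, 13, 136), (14, 38, 142), (18, 105, 148), (18, 111, 149), (19, 118, 147), (18, 111, 151), (15, 94, 165), (16, 138, 233), (18, 146, 242), (18, 142, 243)]
189 [(70, 5, 159), (19, 14, 147), (17, 90, 147), (18, 119, 146), (
[... 1366 characters left out ...]
3), (105, 4, 145), (90, 5, 145), (90, 4, 144), (100, 5, 145), (80, 5, 147), (90, 4, 145), (80, 5, 141)]
239 [(90, 4, 143), (90, 4, 145), (90, 4, 144), (108, 9, 145), (80, 5, 145), (83, 7, 145), (120, 2, 145), (100, 5, 144), (90, 2, 142), (90, 7, 142)]
244 [(83, 7, 146), (90, 2, 145), (100, 5, 144), (105, 4, 143), (70, 5, 145), (100, 5, 146), (95, 10, 148), (80, 5, 146), (83, 7, 145), (75, 4, 141)]
249 [(90, 2, 145), (45, 3, 146), (90, 3, 146), (60, 2, 144), (90, 3, 146), (80, 5, 145), (75, 7, 145), (83, 7, 147), (102, 9, 144), (70, 5, 145)]
254 [(11, 58, 158), (10, 98, 171), (8, 37, 153), (9, 103, 176), (11, 67, 161), (10, 137, 186), (10, 106, 175), (10, 46, 156), (90, 2, 142), (75, 4, 143)]
```

Call:
send_rows --steps '[{"dp": [0, 0, 16], "roll": 0, "jaw": 15}, {"dp": [0, 0, 34], "roll": 0, "jaw": 15}, {"dp": [0, 0, 50], "roll": 0, "jaw": 15}, {"dp": [-8, 0, 50], "roll": 0, "jaw": 15}, {"dp": [-18, 0, 48], "roll": 0, "jaw": 15}]'

```text
time_s: 26.4
tcp_pos: [0.5391, -0.191, 0.2379]
eef_rot: [-180.0, 0.0, -142.1]
contact_force: [-0.1, 0.0, 0.8]
gripper_width: 0.0385
gripper_force: 3.0
```

Call:
send_rows --steps '[{"dp": [-10, 0, -2], "roll": 0, "jaw": 15}, {"dp": [-20, 0, -4], "roll": 0, "jaw": 15}, {"dp": [-30, 0, -6], "roll": 0, "jaw": 15}, {"dp": [-38, 0, -7], "roll": 0, "jaw": 15}]'

```text
time_s: 26.9
tcp_pos: [0.5689, -0.1673, 0.2444]
eef_rot: [-180.0, 0.0, -142.1]
contact_force: [-0.2, -1.1, -1.3]
gripper_width: 0.0385
gripper_force: 3.0
```

```bash
python3 foot.py
```

```text
[ 0.56887802 -0.16730072  0.2443836 ] [-1.79992389e+02  7.60512898e-03 -1.42067408e+02] 0.03849433699200581 [-0.15841898 -1.07418366 -1.32693735]
60 [[377.9, 184.6], [379.0, 169.7]]
65 [[377.5, 191.3], [378.7, 174.6]]
70 [[377.1, 197.8], [378.4, 179.3]]
75 [[376.6, 204.0], [378.1, 183.7]]
80 [[376.3, 209.8], [377.8, 187.8]]
85 [[375.9, 215.4], [377.6, 191.7]]
90 [[375.6, 220.5], [377.4, 195.1]]
183 [(17, 13, 139), (19, 39, 144), (18, 111, 180), (18, 119, 170), (18, 118, 168), (18, 119, 172), (16, 103, 175), (15, 132, 224), (19, 141, 244), (19, 141, 245)]
188 [(75, 5, 187), (21, 19, 177), (18, 89, 189), (18, 120, 166), (18, 120, 168), (18, 115, 173), (16, 68, 191), (14, 38, 217), (12, 33, 222), (15, 37, 226)]
193 [(110, 5, 154), (23, 14, 151), (18, 97, 171), (18, 121, 166), (19, 123, 168), (18, 112, 168), (16, 40, 152), (75, 3, 150), (90, 3, 148), (83, 7, 148)]
198 [(90, 3, 174), (25, 9, 169), (18, 78, 167), (18, 118, 168), (18, 120, 168), (17, 105, 173), (20, 24, 158), (83, 6, 158), (83, 7, 156), (83, 7, 154)]
203 [(70, 5, 150), (60, 3, 150), (18, 88, 163), (19, 117, 166), (18, 118, 
[... 1384 characters left out ...]
 148), (100, 5, 151), (83, 7, 151), (105, 7, 149), (75, 3, 146)]
253 [(10, 86, 174), (10, 116, 181), (11, 54, 162), (9, 104, 174), (10, 81, 176), (9, 112, 184), (8, 46, 161), (17, 12, 151), (98, 7, 150), (72, 8, 151)]
258 [(11, 47, 158), (10, 96, 181), (10, 39, 158), (10, 99, 178), (8, 36, 157), (10, 101, 181), (9, 98, 180), (12, 176, 207), (11, 141, 201), (10, 25, 154)]
263 [(11, 185, 197), (13, 213, 212), (13, 213, 223), (12, 179, 204), (10, 153, 200), (11, 155, 199), (12, 159, 201), (12, 159, 213), (12, 164, 207), (10, 89, 180)]
268 [(15, 243, 216), (15, 238, 224), (14, 234, 228), (15, 244, 224), (14, 236, 220), (12, 178, 200), (10, 137, 193), (11, 171, 198), (11, 176, 209), (9, 67, 167)]
```

The foot is in the middle well and the scoop is near vertical. I'll lower and release it.

Call:
send_rows --steps '[{"dp": [0, 0, 20], "roll": 0, "jaw": 15}, {"dp": [0, 0, 38], "roll": 0, "jaw": 15}, {"dp": [0, 0, 52], "roll": 0, "jaw": 15}, {"dp": [0, 0, 58], "roll": 0, "jaw": 15}]'

```text
time_s: 27.45
tcp_pos: [0.568, -0.1678, 0.1853]
eef_rot: [180.0, -0.0, -142.1]
contact_force: [-0.1, -0.2, -0.1]
gripper_width: 0.0388
gripper_force: 3.0
```

Call:
send_rows --steps '[{"dp": [0, 0, 0], "roll": 0, "jaw": 55}, {"dp": [0, 0, 0], "roll": 0, "jaw": 68}, {"dp": [0, 0, 0], "roll": 0, "jaw": 68}, {"dp": [0, 0, -40], "roll": 0, "jaw": 68}, {"dp": [0, 0, -100], "roll": 0, "jaw": 68}]'

```text
time_s: 28.08
tcp_pos: [0.5673, -0.1677, 0.286]
eef_rot: [179.9, -0.2, -142.1]
contact_force: [2.0, -0.3, 0.6]
gripper_width: 0.0598
gripper_force: 0.0
```

Call:
send_rows --steps '[{"dp": [0, 0, -30], "roll": 0, "jaw": 68}, {"dp": [-20, 50, -30], "roll": 0.17, "jaw": 30}, {"dp": [-40, 105, -30], "roll": 0.34, "jaw": 0}, {"dp": [-60, 160, -30], "roll": 0.5, "jaw": 0}, {"dp": [-80, 215, -30], "roll": 0.68, "jaw": 0}]'

```text
time_s: 28.7
tcp_pos: [0.5012, 0.0454, 0.3169]
eef_rot: [180.0, 0.1, -180.0]
contact_force: [-0.2, 0.8, 0.4]
gripper_width: 0.025
gripper_force: 0.0
```

Run:
```python
from h import *
from plant import r
st=r.get_state();print(st["tcp_pos"],tobox(st["tcp_pos"]),st["eef_rot"])
s=r.capture("side");t=r.capture("top");pickle.dump((s,t),open("c9.pkl","wb"))
for n,c,y0,y1,x0,x1 in(("side",s,100,230,350,410),("top",t,180,270,330,420)):
    hv=cv2.cvtColor(c["image"],cv2.COLOR_BGR2HSV)
    m=(hv[...,0]>=15)&(hv[...,0]<=22)&(hv[...,1]>85)&(hv[...,1]<135)&(hv[...,2]>120)&(hv[...,2]<225)
    for y in range(y0,y1,4):
        x=np.nonzero(m[y,x0:x1])[0]+x0
        g=np.split(x,np.nonzero(np.diff(x)>1)[0]+1) if len(x) else []
        print(n,y,[(int(q[0]),int(q[-1])) for q in g if len(q)>2])
```

```text
[0.50124562 0.0454354  0.31690652] [ -23.4637372  -182.25057409] [ 1.79963603e+02  7.57379104e-02 -1.79996219e+02]
side 100 []
side 104 []
side 108 []
side 112 []
side 116 []
side 120 []
side 124 []
side 128 [(365, 382)]
side 132 [(365, 382)]
side 136 [(365, 382)]
side 140 [(362, 382)]
side 144 [(357, 362), (364, 383)]
side 148 [(365, 391)]
side 152 [(366, 386), (388, 390), (392, 397), (399, 403)]
side 156 [(366, 382), (392, 394), (396, 400), (404, 407)]
side 160 [(371, 377), (401, 408)]
side 164 [(372, 377)]
side 168 [(372, 377)]
side 172 [(372, 375)]
side 176 [(357, 365), (372, 382)]
side 180 [(357, 383)]
side 184 [(358, 381)]
side 188 [(358, 381)]
side 192 [(359, 380)]
side 196 [(361, 377)]
side 200 [(367, 372)]
side 204 [(367, 372)]
side 208 [(367, 373)]
side 212 [(367, 371)]
side 216 [(366, 368), (385, 387)]
side 220 [(371, 383), (385, 387)]
side 224 [(366, 369), (371, 382)]
side 228 []
top 180 []
top 184 []
top 188 []
top 192 []
top 196 []
top 200 []
top 204 []
top 208 []
top 212 []
top 216 []
top 220 []
top 224 [(385, 388)]
top 228 []
top 232 []
top 236 []
top 240 []
top 244 []
top 248 []
top 252 []
top 256 []
top 260 []
top 264 []
top 268 []
```

Both scoops stand in their wells: long at column 374 in the end well, short at column 369 in the middle one. Now I'll close the lid by going behind it.

Run:
```python
from h import *
from plant import r
st=r.get_state()
x,y=frombox(132,0);go(st,(x,y,.275),160.5)
```

```text
dp [-208.   117.2   42.7] roll 0.343 rows 3.9
```

Call:
send_rows --steps '[{"dp": [-55, 30, 10], "roll": 0.09, "jaw": 0}, {"dp": [-110, 62, 20], "roll": 0.18, "jaw": 0}, {"dp": [-160, 90, 30], "roll": 0.27, "jaw": 0}, {"dp": [-205, 116, 42], "roll": 0.343, "jaw": 0}, {"dp": [-208, 117, 42], "roll": 0.343, "jaw": 0}]'

```text
time_s: 29.42
tcp_pos: [0.7109, 0.163, 0.2698]
eef_rot: [-179.8, -0.2, 160.7]
contact_force: [-0.6, -0.3, -0.2]
gripper_width: 0.0004
gripper_force: 0.0
```

Run:
```python
from h import *
from plant import r
st=r.get_state();print(tobox(st["tcp_pos"]),st["tcp_pos"],st["eef_rot"],st["joints"])
x,y=frombox(130,0);go(st,(x,y,.183),160.5)
```

```text
[134.9298379   -1.39992069] [0.71092316 0.16303987 0.2697691 ] [-179.7967269    -0.22228917  160.66160017] [ 2.81488636e+01  2.51046872e+01  1.14202693e+01 -2.72312263e-02
 -7.66156343e+01 -1.37480496e+02]
dp [ 4.6  1.7 86.8] roll 0.003 rows 1.4
```

Call:
send_rows --steps '[{"dp": [0, 0, 40], "roll": 0, "jaw": 0}, {"dp": [2, 0, 85], "roll": 0, "jaw": 0}, {"dp": [20, 0, 87], "roll": 0, "jaw": 0}, {"dp": [34, 0, 87], "roll": 0, "jaw": 0}, {"dp": [48, 0, 87], "roll": 0, "jaw": 0}]'

```text
time_s: 30.05
tcp_pos: [0.664, 0.1777, 0.1887]
eef_rot: [179.9, 0.1, 160.7]
contact_force: [1.0, -2.7, -0.0]
gripper_width: 0.0008
gripper_force: 1.2
```

Run:
```python
from h import *
from plant import r
st=r.get_state();print(tobox(st["tcp_pos"]),st["tcp_pos"],st["contact_force"])
```

```text
[85.77726101 -3.23879125] [0.66397607 0.17771394 0.1887245 ] [ 0.98354713 -2.69567356 -0.02008867]
```

Call:
send_rows --steps '[{"dp": [20, 0, 3], "roll": 0, "jaw": 0}, {"dp": [33, 0, 6], "roll": 0, "jaw": 0}, {"dp": [45, 0, 10], "roll": 0, "jaw": 0}, {"dp": [57, 0, 15], "roll": 0, "jaw": 0}, {"dp": [69, 0, 21], "roll": 0, "jaw": 0}]'

```text
time_s: 30.68
tcp_pos: [0.5984, 0.2012, 0.1659]
eef_rot: [180.0, 0.0, 160.7]
contact_force: [1.6, 0.7, 1.8]
gripper_width: 0.0005
gripper_force: 1.0
```

Call:
send_rows --steps '[{"dp": [11, 0, 7], "roll": 0, "jaw": 0}, {"dp": [21, 0, 15], "roll": 0, "jaw": 0}, {"dp": [31, 0, 25], "roll": 0, "jaw": 0}, {"dp": [39, 0, 34], "roll": 0, "jaw": 0}, {"dp": [47, 0, 45], "roll": 0, "jaw": 0}]'

```text
time_s: 31.3
tcp_pos: [0.554, 0.2162, 0.1204]
eef_rot: [-180.0, -0.0, 160.7]
contact_force: [1.9, -0.7, 1.3]
gripper_width: 0.0008
gripper_force: 0.7
```

Call:
send_rows --steps '[{"dp": [6, 0, 12], "roll": 0, "jaw": 0}, {"dp": [11, 0, 24], "roll": 0, "jaw": 0}, {"dp": [14, 0, 35], "roll": 0, "jaw": 0}, {"dp": [16, 0, 47], "roll": 0, "jaw": 0}]'

```text
time_s: 31.8
tcp_pos: [0.5391, 0.2216, 0.0734]
eef_rot: [-180.0, -0.0, 160.7]
contact_force: [-1.5, 1.4, 1.1]
gripper_width: 0.0002
gripper_force: 0.6
```

Run:
```python
from h import *
from plant import r
st=r.get_state();print(tobox(st["tcp_pos"]),st["tcp_pos"],st["contact_force"])
```

```text
[-46.57582775  -3.53717734] [0.53911496 0.22161304 0.07335661] [-1.46786312  1.44167717  1.09494252]
```

Almost shut. I'll press down in small steps until the rim pushes back.

Call:
send_rows --steps '[{"dp": [0, 0, 5], "roll": 0, "jaw": 0}, {"dp": [0, 0, 9], "roll": 0, "jaw": 0}, {"dp": [0, 0, 12], "roll": 0, "jaw": 0}]'

```text
time_s: 32.17
tcp_pos: [0.5396, 0.2215, 0.0639]
eef_rot: [-180.0, 0.0, 160.7]
contact_force: [-14.4, -1.9, 36.6]
gripper_width: 0.0005
gripper_force: 18.3
```

Call:
send_rows --steps '[{"dp": [0, 0, -15], "roll": 0, "jaw": 0}, {"dp": [0, 0, -70], "roll": 0, "jaw": 0}, {"dp": [30, 0, -130], "roll": 0, "jaw": 0}, {"dp": [60, 40, -180], "roll": 0, "jaw": 0}, {"dp": [60, 90, -180], "roll": 0, "jaw": 0}]'

```text
time_s: 32.8
tcp_pos: [0.5132, 0.3278, 0.2485]
eef_rot: [179.5, 0.2, 160.6]
contact_force: [1.7, 1.0, 0.0]
gripper_width: 0.0004
gripper_force: 0.0
```

Run:
```python
from h import *
from plant import r
np.set_printoptions(precision=4,suppress=True)
st=r.get_state();print(st["tcp_pos"],st["time_s"])
t=r.capture("top");s=r.capture("side");d0=pickle.load(open("c0.pkl","rb"))
for nm,a,b in(("top",d0["top"],t),("side",d0["side"],s)):
    df=cv2.absdiff(a["image"],b["image"]).max(2)
    for n,(x0,x1,y0,y1) in ({"caddy":(345,410,185,255),"bowl":(272,332,130,188),"can":(275,315,265,305),"box":(150,280,170,272)} if nm=="top" else {"caddy lower":(355,400,230,280),"can":(225,270,195,250),"bowl":(335,360,155,200),"box":(215,310,140,205)}).items():
        q=df[y0:y1,x0:x1];print(nm,n,"changed px",int((q>40).sum()),"of",q.size)
hv=cv2.cvtColor(s["image"],cv2.COLOR_BGR2HSV)
m=(hv[...,0]>=15)&(hv[...,0]<=22)&(hv[...,1]>85)&(hv[...,1]<135)&(hv[...,2]>120)&(hv[...,2]<225)
for y in range(120,220,8):
    x=np.nonzero(m[y,350:410])[0]+350;print(y,(x.min(),x.max()) if len(x) else None,end=" ")
# lid top corners triangulated: darkest-red contour in top view on z=.05
im=t["image"].astype(int);k=((im.max(2)<70)).astype(np.uint8);k[:,:130]=0;k[:,300:]=0;k[300:]=0;k[:150]=0
c=max(cv2.findContours(k,0,2)[0],key=cv2.contourArea);q=cv2.approxPolyDP(c,4,True)[:,0];print();print([(p.tolist(),tobox(onz(t,p,.05)).round(1).tolist()) for p in q])
```

```text
[0.5132 0.3278 0.2485] 32.8
top caddy changed px 611 of 4550
top bowl changed px 0 of 3480
top can changed px 1246 of 1600
top box changed px 1335 of 13260
side caddy lower changed px 0 of 2250
side can changed px 957 of 2475
side bowl changed px 55 of 1125
side box changed px 744 of 6175
120 None 128 (np.int64(365), np.int64(382)) 136 (np.int64(365), np.int64(382)) 144 (np.int64(358), np.int64(383)) 152 (np.int64(366), np.int64(403)) 160 (np.int64(371), np.int64(409)) 168 (np.int64(372), np.int64(379)) 176 (np.int64(357), np.int64(382)) 184 (np.int64(358), np.int64(381)) 192 (np.int64(359), np.int64(380)) 200 (np.int64(367), np.int64(372)) 208 (np.int64(367), np.int64(373)) 216 (np.int64(366), np.int64(387)) 
[([179, 176], [68.7, 125.6]), ([157, 234], [-81.0, 126.5]), ([147, 235], [-90.9, 148.6]), ([142, 228], [-78.9, 166.2]), ([150, 240], [-99.8, 137.4]), ([139, 265], [-163.9, 141.2]), ([161, 278], [-175.9, 80.1]), ([173, 245], [-93.6, 80.4]), ([180, 243], [-83.8, 66.1]), ([254, 270], [-88.3, -123.8]), ([277, 208], [69.0, -127.6])]
```

The canister region differs between views. I need to tell whether that is shadow or the arm in front, or a real move.

Run:
```python
from h import *
from plant import r
d0=pickle.load(open("c0.pkl","rb"))["side"];s9,t9=pickle.load(open("c9.pkl","rb"));s=r.capture("side")
for n,c in(("start",d0),("before lid",s9),("now",s)):
    hv=cv2.cvtColor(c["image"],cv2.COLOR_BGR2HSV);m=((hv[...,1]<60)&(hv[...,2]>40)).astype(np.uint8);m[:,:215]=0;m[:,285:]=0;m[:190]=0;m[260:]=0
    k=cv2.connectedComponentsWithStats(m)[2][1:];print(n,k[k[:,4].argmax()])
    print([hv[y,248].tolist() for y in(200,210,225,240)], hv[260,248].tolist())
```

```text
start [ 229  194   37   55 1672]
[[75, 2, 228], [80, 3, 226], [105, 4, 141], [100, 5, 141]] [14, 148, 133]
before lid [ 229  194   37   55 1668]
[[60, 1, 235], [75, 2, 233], [70, 5, 153], [80, 5, 151]] [14, 143, 144]
now [ 229  194   38   55 1684]
[[100, 5, 145], [83, 7, 149], [90, 3, 151], [83, 7, 150]] [14, 144, 143]
```

```bash
python3 -c "
from plant import r
print(r.close_job())"
```

```text
the job is handed in; nothing more can be done
None
```

The job is handed in at about 33 s: the lid was opened to its stop, the long scoop stands in the end well and the short one in the middle well, both leaning a little. The lid was then pressed shut onto the rim (fingertip at 50 mm, the shut lid's top). In the final images the bowl, canister and caddy have not moved; I did not re-check the whisk separately.

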